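# Tip and mix the bead population

## Task

For the class sampling exercise, gather every loose wooden bead from the bench into the white box on the stand, then tip the box by its handle over the stop, without lifting it off the stop, so that it lies on its side on the chute and all the beads empty into the tub. Stir the beads in the tub with the rod, its foot down among them, at least three wide turns. At the end leave all beads in the tub, the empty box standing upright on its ledge again and the rod upright in its holder, with the bottle, dish and jar undisturbed.

Things in the scene. Friction and masses are not known exactly. Their poses are not given: they have to be found in the camera images.
- stand: fixed aluminium tipping stand; origin on the bench below the middle of the stop line. In its axes: a flat ledge 130 mm wide (x), top 105 mm above the bench, from y = 0 to +129 mm. Along y = 0 stands the stop, a straight lip 8 mm higher than the ledge, filling y = -4 to 0 mm; a ridge 6 mm high at y = 13 to 17 mm makes a groove behind it for the box's front foot
- chute_end (a point): middle of the lower edge of the stand's smooth chute, which falls at 35 degrees towards the stand's -y from the top of the stop's lip to here: y = -78 mm, 63 mm above the bench, just over the near rim of the tub
- tub: fixed white plastic tub at the foot of the chute, 180 (x) x 190 (y) x 55 mm high, walls and floor 4 mm thick; origin at the centre of its underside, about 157 mm beyond the stop line; axes nearly those of the stand
- tote: loose open white box on the ledge, 104 (x) x 94 (y) mm, rim 69 mm and inner floor 13 mm above its underside, walls 4 mm, 0.25 kg, very smooth: beads slide out when it leans well past 90 degrees. Origin at the centre of its underside, z up through the mouth, -y side to the stop. Turned 125 degrees over the stop it lies with its -y wall on the chute, held by its front foot
- tote_foot (a point): axis of the box's front foot, about which it turns: a round 10 mm bar along the whole -y side, its axis at (0, -56, 5) mm in the box's axes. It stands in the stand's groove (3 mm wider than the bar), against or almost against the stop's lip, which holds it while the box is tipped over and turned back
- tote_handle (a point): centre of the box's T-handle on its +y side, (0, 71, 50) mm in the box's axes: a round grey bar of 14 mm diameter, 44 mm long along the box's x, its axis 24 mm out from the wall, on a 12 mm wide neck; pinched by its two ends, the bar can turn between the fingers
- holder: fixed upright grey plastic square tube, open at the top, 38 x 38 mm outside, 26 x 26 mm inside, 95 mm high, on a 64 mm square base plate 6 mm thick; origin at the centre of its underside, z up
- rod: stirring rod upright in the holder, 191 mm long, 0.08 kg: steel shaft, 12 mm diameter, from its foot to 85 mm; a collar of 44 mm diameter at 85 to 91 mm, resting on the holder's top; then a square wooden grip 18 x 18 mm up to 191 mm. Origin at the centre of its foot (10 mm above the bench in the holder), z up along it, x and y across the grip's flats
- bead1: square wooden bead, loose on the bench at the start, or absent: a 28 x 28 x 22 mm block (varnished, rounded edges, about 14 g) with a bored hole through its 22 mm thickness; origin at the centre of its 28 x 28 mm underside, z along the hole, up at the start
- bead2: square wooden bead, loose on the bench at the start, or absent: a 28 x 28 x 22 mm block (varnished, rounded edges, about 14 g) with a bored hole through its 22 mm thickness; origin at the centre of its 28 x 28 mm underside, z along the hole, up at the start
- bead3: square wooden bead, loose on the bench at the start, or absent: a 28 x 28 x 22 mm block (varnished, rounded edges, about 14 g) with a bored hole through its 22 mm thickness; origin at the centre of its 28 x 28 mm underside, z along the hole, up at the start
- bead4: square wooden bead, loose on the bench at the start, or absent: a 28 x 28 x 22 mm block (varnished, rounded edges, about 14 g) with a bored hole through its 22 mm thickness; origin at the centre of its 28 x 28 mm underside, z along the hole, up at the start
- bead5: square wooden bead, loose on the bench at the start, or absent: a 28 x 28 x 22 mm block (varnished, rounded edges, about 14 g) with a bored hole through its 22 mm thickness; origin at the centre of its 28 x 28 mm underside, z along the hole, up at the start
- bead6: square wooden bead, in the tipping box at the start: a 28 x 28 x 22 mm block (varnished, rounded edges, about 14 g) with a bored hole through its 22 mm thickness; origin at the centre of its 28 x 28 mm underside, z along the hole, up at the start
- bead7: square wooden bead, in the tipping box at the start: a 28 x 28 x 22 mm block (varnished, rounded edges, about 14 g) with a bored hole through its 22 mm thickness; origin at the centre of its 28 x 28 mm underside, z along the hole, up at the start
- bead8: square wooden bead, in the tipping box at the start: a 28 x 28 x 22 mm block (varnished, rounded edges, about 14 g) with a bored hole through its 22 mm thickness; origin at the centre of its 28 x 28 mm underside, z along the hole, up at the start
- bottle: bystander: small dark blue glass bottle with a black cap, 42 mm diameter, 75 mm high; origin at the centre of its underside
- dish: bystander: clear closed dish, 90 mm diameter, 16 mm high; origin at the centre of its underside
- jar: bystander: amber glass jar with a white lid, 50 mm diameter, 60 mm high; origin at the centre of its underside
Things that resemble listed ones, but are neither listed nor needed, are in the scene too. Leave any blue or green look-alike of the bead5 alone.

How it is judged:
On the way, in this order (a step that is already met when the one before it is completed fails the run):
1. all the beads present lie in the box, which is upright on the ledge (x of bead1 in the frame of tote between -0.05 and 0.05 m and y of bead1 in the frame of tote between -0.045 and 0.045 m and z of bead1 in the frame of tote between 0 and 0.073 m and x of bead2 in the frame of tote between -0.05 and 0.05 m and y of bead2 in the frame of tote between -0.045 and 0.045 m and z of bead2 in the frame of tote between 0 and 0.073 m and x of bead3 in the frame of tote between -0.05 and 0.05 m and y of bead3 in the frame of tote between -0.045 and 0.045 m and z of bead3 in the frame of tote between 0 and 0.073 m and x of bead4 in the frame of tote between -0.05 and 0.05 m and y of bead4 in the frame of tote between -0.045 and 0.045 m and z of bead4 in the frame of tote between 0 and 0.073 m and x of bead5 in the frame of tote between -0.05 and 0.05 m and y of bead5 in the frame of tote between -0.045 and 0.045 m and z of bead5 in the frame of tote between 0 and 0.073 m and x of bead6 in the frame of tote between -0.05 and 0.05 m and y of bead6 in the frame of tote between -0.045 and 0.045 m and z of bead6 in the frame of tote between 0 and 0.073 m and x of bead7 in the frame of tote between -0.05 and 0.05 m and y of bead7 in the frame of tote between -0.045 and 0.045 m and z of bead7 in the frame of tote between 0 and 0.073 m and x of bead8 in the frame of tote between -0.05 and 0.05 m and y of bead8 in the frame of tote between -0.045 and 0.045 m and z of bead8 in the frame of tote between 0 and 0.073 m and angle between tote's own z axis and vertical below 0.15 rad and z of tote in the frame of stand below 0.115 m), for 0.2 s.
2. the box is tipped over onto its side (leaning more than 1.75 rad), with its foot still at the stop (angle between tote's own z axis and vertical above 1.75 rad and y of tote_foot in the frame of stand between -0.02 and 0.02 m and z of tote_foot in the frame of stand between 0.085 and 0.125 m), for 0.2 s.
3. stirring: all beads are in the tub and the rod's foot is down among them, within 30 mm of the tub's underside, more than 12 mm to the +x side of its middle (tub's x) (x of bead1 in the frame of tub between -0.09 and 0.09 m and y of bead1 in the frame of tub between -0.095 and 0.095 m and z of bead1 in the frame of tub between 0 and 0.058 m and x of bead2 in the frame of tub between -0.09 and 0.09 m and y of bead2 in the frame of tub between -0.095 and 0.095 m and z of bead2 in the frame of tub between 0 and 0.058 m and x of bead3 in the frame of tub between -0.09 and 0.09 m and y of bead3 in the frame of tub between -0.095 and 0.095 m and z of bead3 in the frame of tub between 0 and 0.058 m and x of bead4 in the frame of tub between -0.09 and 0.09 m and y of bead4 in the frame of tub between -0.095 and 0.095 m and z of bead4 in the frame of tub between 0 and 0.058 m and x of bead5 in the frame of tub between -0.09 and 0.09 m and y of bead5 in the frame of tub between -0.095 and 0.095 m and z of bead5 in the frame of tub between 0 and 0.058 m and x of bead6 in the frame of tub between -0.09 and 0.09 m and y of bead6 in the frame of tub between -0.095 and 0.095 m and z of bead6 in the frame of tub between 0 and 0.058 m and x of bead7 in the frame of tub between -0.09 and 0.09 m and y of bead7 in the frame of tub between -0.095 and 0.095 m and z of bead7 in the frame of tub between 0 and 0.058 m and x of bead8 in the frame of tub between -0.09 and 0.09 m and y of bead8 in the frame of tub between -0.095 and 0.095 m and z of bead8 in the frame of tub between 0 and 0.058 m and z of rod in the frame of tub below 0.03 m and y of rod in the frame of tub between -0.093 and 0.093 m and x of rod in the frame of tub between 0.012 and 0.088 m).
4. stirring: all beads are in the tub and the rod's foot is down among them, within 30 mm of the tub's underside, more than 12 mm to the -x side of its middle (tub's x) (x of bead1 in the frame of tub between -0.09 and 0.09 m and y of bead1 in the frame of tub between -0.095 and 0.095 m and z of bead1 in the frame of tub between 0 and 0.058 m and x of bead2 in the frame of tub between -0.09 and 0.09 m and y of bead2 in the frame of tub between -0.095 and 0.095 m and z of bead2 in the frame of tub between 0 and 0.058 m and x of bead3 in the frame of tub between -0.09 and 0.09 m and y of bead3 in the frame of tub between -0.095 and 0.095 m and z of bead3 in the frame of tub between 0 and 0.058 m and x of bead4 in the frame of tub between -0.09 and 0.09 m and y of bead4 in the frame of tub between -0.095 and 0.095 m and z of bead4 in the frame of tub between 0 and 0.058 m and x of bead5 in the frame of tub between -0.09 and 0.09 m and y of bead5 in the frame of tub between -0.095 and 0.095 m and z of bead5 in the frame of tub between 0 and 0.058 m and x of bead6 in the frame of tub between -0.09 and 0.09 m and y of bead6 in the frame of tub between -0.095 and 0.095 m and z of bead6 in the frame of tub between 0 and 0.058 m and x of bead7 in the frame of tub between -0.09 and 0.09 m and y of bead7 in the frame of tub between -0.095 and 0.095 m and z of bead7 in the frame of tub between 0 and 0.058 m and x of bead8 in the frame of tub between -0.09 and 0.09 m and y of bead8 in the frame of tub between -0.095 and 0.095 m and z of bead8 in the frame of tub between 0 and 0.058 m and z of rod in the frame of tub below 0.03 m and y of rod in the frame of tub between -0.093 and 0.093 m and x of rod in the frame of tub between -0.088 and -0.012 m).
5. stirring: all beads are in the tub and the rod's foot is down among them, within 30 mm of the tub's underside, more than 12 mm to the +x side of its middle (tub's x) (all of step 3).
6. stirring: all beads are in the tub and the rod's foot is down among them, within 30 mm of the tub's underside, more than 12 mm to the -x side of its middle (tub's x) (all of step 4).
At the end, for the whole second after the job is handed in: all beads lie in the tub; the box stands upright on the ledge (within 25 mm sideways, front foot within 34 mm of the stop, leaning under 0.08 rad); the rod stands in its holder (axis within 18 mm, foot within 20 mm of the bench, leaning under 0.12 rad); all at rest (x of bead1 in the frame of tub between -0.09 and 0.09 m and y of bead1 in the frame of tub between -0.095 and 0.095 m and z of bead1 in the frame of tub between 0 and 0.058 m and x of bead2 in the frame of tub between -0.09 and 0.09 m and y of bead2 in the frame of tub between -0.095 and 0.095 m and z of bead2 in the frame of tub between 0 and 0.058 m and x of bead3 in the frame of tub between -0.09 and 0.09 m and y of bead3 in the frame of tub between -0.095 and 0.095 m and z of bead3 in the frame of tub between 0 and 0.058 m and x of bead4 in the frame of tub between -0.09 and 0.09 m and y of bead4 in the frame of tub between -0.095 and 0.095 m and z of bead4 in the frame of tub between 0 and 0.058 m and x of bead5 in the frame of tub between -0.09 and 0.09 m and y of bead5 in the frame of tub between -0.095 and 0.095 m and z of bead5 in the frame of tub between 0 and 0.058 m and x of bead6 in the frame of tub between -0.09 and 0.09 m and y of bead6 in the frame of tub between -0.095 and 0.095 m and z of bead6 in the frame of tub between 0 and 0.058 m and x of bead7 in the frame of tub between -0.09 and 0.09 m and y of bead7 in the frame of tub between -0.095 and 0.095 m and z of bead7 in the frame of tub between 0 and 0.058 m and x of bead8 in the frame of tub between -0.09 and 0.09 m and y of bead8 in the frame of tub between -0.095 and 0.095 m and z of bead8 in the frame of tub between 0 and 0.058 m and x of tote in the frame of stand between -0.025 and 0.025 m and y of tote in the frame of stand between 0.045 and 0.09 m and z of tote in the frame of stand between 0.095 and 0.115 m and angle between tote's own z axis and vertical below 0.08 rad and horizontal distance between rod and holder below 0.018 m and z of rod in the frame of holder below 0.02 m and angle between rod's own z axis and vertical below 0.12 rad and linear speed of each of bead1, bead2, bead3, bead4, bead5, bead6, bead7, bead8, tote, rod below 0.03 m/s); the robot touches nothing.
It fails at once if bottle, dish or jar shifted by more than 30 mm or tipped (distance of any of bottle, dish, jar from where it was at the start of the episode above 0.03 m or angle between any of bottle, dish, jar's own z axis and vertical above 0.3 rad).
It fails at once if the box is lifted off: the its front foot is more than 50 mm above the ledge (z of tote_foot in the frame of stand above 0.155 m).
Of bead1, bead2, bead3, bead4, bead5 only 2 to 5 are there at a start; the rules pass over those that are not, and their reading is None.
At some moment in a run one of bead1, bead2, bead3, bead4, bead5 may be knocked a few centimetres aside while the robot is not near it.
Once in a run the grip may slacken for a moment while it holds something.
It also fails if it takes over 210 s, if anything falls off the work surface, if the arm or the gripper's body presses on something with over 40 N, if the wrist force passes 120 N, or if a joint passes its speed limit or range.

## Robot

A 6-joint arm with a two-finger parallel gripper is mounted at the origin on the work surface. World frame = base frame: x ahead of the robot, y to its left, z up, the work surface at z = 0. Lengths are in m, angles in rad, forces in N, time in s.
With the tool pointing down it reaches from about 0.425 to 0.925 m from the base axis. Payload 12.5 kg.
Tool frame: the origin (TCP) lies at the very end of the fingers, on their centre line; the grasp point (between the pads) lies 19 mm behind it; z points along the fingers, x is the direction in which the jaws open and shut, and the axes are right-handed (so a half turn about z gives the same grasp; the last joint's range is limited). The gripper opens to 85 mm and grips with 20 to 120 N. Pads are 22 mm wide; open, the fingers measure 114 mm over their backs; the gripper's body (76 mm by 85 mm) begins 54 mm behind the grasp point. The pads swing forward as they close: fully open they stand 13 mm farther back than shut.
Start: joints at [1.149, 0.491, 1.559, -0, 1.092, -0.106], TCP at [0.194, 0.594, 0.231] pointing down, gripper open.
Joint ranges: [-3.1, 3.1], [-0.84, 2.19], [0.05, 2.79], [-1.13, 4.28], [0.06, 2.93], [-2.69, 2.69]. Speed limits (rad/s): [2.22, 2.22, 2.79, 3.14, 3.14, 3.14].

## Interface

Orientations are given as [roll, pitch, yaw] about the fixed x, y, z axes, in that order (R = Rz(yaw) Ry(pitch) Rx(roll)).
In Python, from rig import ctrl gives the robot as it stands.
- The arm moves only by the tool drive_tool, never from a script. Its argument "targets" is text: rows parted by semicolons, each of 5 numbers parted by spaces: the shift along the world's x, y, z in cm, then the turn about the world's z in degrees, then the finger opening in cm, from 0 to 8.54. In form: x y z twist jaw; .... A call has exactly 10 rows; each row is the pose to reach, as a shift and turn from the pose commanded when the call began; what a row does not reach only later rows make up. A row lasts 1/10 s, in which the tool goes at most 50 mm and 8.59 degrees, less where a joint would pass 70% of its speed; a pose out of reach is approached as far as the arm can. A call with a gripper value outside its range is refused whole. The fingers move at their own pace and stop on an object; "grip_force" is the grip in N (left out, the last holds). Time passes only in rows, so rows that repeat a pose let the fingers close, or fill a call up. It gives the time, the measured TCP pose, the force and the opening at its end, in the units of the state.
- ctrl.get_state(): the state, without advancing time (a new reading comes with each control period).
- ctrl.grab_frame(name): name is "scene" or "top"; returns the picture (384x512x3 uint8, red, green, blue); there is no depth.
- ctrl.get_calibration(name): a dict with "camera_matrix" (3x3 intrinsics, pixels), "extrinsics" (4x4, takes a point from camera to world coordinates). Camera axes: x right, y down, z forward; pixel columns grow to the right and rows downward; lengths in m; the calibration is good to about 2 mm. A picture is of the moment at which its call begins. get_calibration takes no time and is no camera call.
- ctrl.job_done(): hands the job in, once; it reports no verdict.
Trained networks look in the newest picture that a camera, given by its name, has taken for a name from the list of things; names that differ only in an ending like _2 or _b are one class to them, and where a whole thing is asked for, a point or a joint stands for the part that bears it (a point fixed in the world has none). Each returns a list of dicts, best first, with "confidence" (0 to 1); they miss things now and then, are a little off and sometimes report something else, mostly with a low value. They report only what shows in the picture. A call takes as long as a camera call. They do not tell look-alikes from the thing itself.
- ctrl.outline_of(camera, query): "region" (384x512 bool, what is visible of it) and "box" ([left, top, right, bottom] in pixels, round what is visible of it).
The state is a dict: "clock": time; "qpos": joint angles; "qvel": joint speeds; "effort": joint torques, N m; "ee_pos": TCP position; "tool_rot": TCP orientation; "wrist_force": force on the tool from outside, world axes, zero at the start; "ft_torque": the same for the moment, N m; "grip_width": finger opening in m.
Only numpy, scipy, OpenCV 4.12 (cv2) and the standard library are available. Lean on these libraries where they do the work, as an engineer would, in place of code of your own. Each camera call takes 0.05 s, during which the arm holds its last target.

## Working session

There is one attempt and no reset: what is moved stays moved. The work goes in short steps, Python scripts to look and compute and a tool call to move; the robot and the scene stay as the last step left them, time stands still between calls to the robot, and variables do not carry over. Pictures are saved under pics/ and viewed, and the job is handed in when it is done.

Besides the shell and the picture viewer there is one more tool, called after "Request:" as name(argument=value, ...) on one line, values as JSON. drive_tool: Moves the arm, as the interface text tells. Its arguments: {"type":"object","properties":{"targets":{"type":"string"},"grip_force":{"type":"number"}},"required":["targets"]}

```bash
ls; mkdir -p pics; cat > h.py <<'E'
import numpy as np, cv2
from rig import ctrl
def save(name,fn,crop=None,scale=1.5):
    im=ctrl.grab_frame(name)
    if crop: l,t,r,b=crop; im=im[t:b,l:r]
    im=cv2.resize(im,None,fx=scale,fy=scale,interpolation=cv2.INTER_CUBIC)
    cv2.imwrite('pics/'+fn,cv2.cvtColor(im,cv2.COLOR_RGB2BGR))
def ray(name,uv,z):
    c=ctrl.get_calibration(name);K=np.array(c['camera_matrix']);T=np.array(c['extrinsics'])
    d=T[:3,:3]@np.linalg.solve(K,[uv[0],uv[1],1.]);o=T[:3,3]
    return o+d*(z-o[2])/d[2]
def proj(name,p):
    c=ctrl.get_calibration(name);K=np.array(c['camera_matrix']);T=np.array(c['extrinsics'])
    q=K@(T[:3,:3].T@(np.asarray(p,float)-T[:3,3]));return q[:2]/q[2]
E
python3 - <<'E'
from h import *
np.set_printoptions(precision=4,suppress=True)
save('scene','s0.png');save('top','t0.png')
for n in ('scene','top'):
    c=ctrl.get_calibration(n);print(n,np.array(c['camera_matrix']),np.array(c['extrinsics']))
print(ctrl.get_state())
E
```

```text
pics
scene [[430.8714   0.     253.4429]
 [  0.     430.8714 191.1567]
 [  0.       0.       1.    ]] [[ 0.2499  0.5251 -0.8135  1.4272]
 [ 0.968  -0.1154  0.2228 -0.253 ]
 [ 0.0231 -0.8432 -0.5371  0.6913]
 [ 0.      0.      0.      1.    ]]
top [[373.145    0.     256.1857]
 [  0.     373.145  188.749 ]
 [  0.       0.       1.    ]] [[ 0.0216 -0.9978  0.0619  0.4747]
 [-0.9995 -0.0202  0.0227 -0.0215]
 [-0.0214 -0.0624 -0.9978  1.297 ]
 [ 0.      0.      0.      1.    ]]
{'clock': 0.1, 'qpos': array([ 1.1494,  0.4915,  1.5593,  0.    ,  1.0917, -0.1056]), 'qvel': array([ 0.0011,  0.0002, -0.0016, -0.0001,  0.0006,  0.0013]), 'effort': array([  0.0025, -61.9444, -26.2025,  -0.0001,   0.0029,   0.    ]), 'ee_pos': array([0.194 , 0.5939, 0.2308]), 'tool_rot': array([-3.1415,  0.0009,  1.255 ]), 'wrist_force': array([-0.2782, -0.6112,  0.0474]), 'ft_torque': array([ 0.0371, -0.0023,  0.014 ]), 'grip_width': 0.08561727332970712}
```

View pics/s0.png

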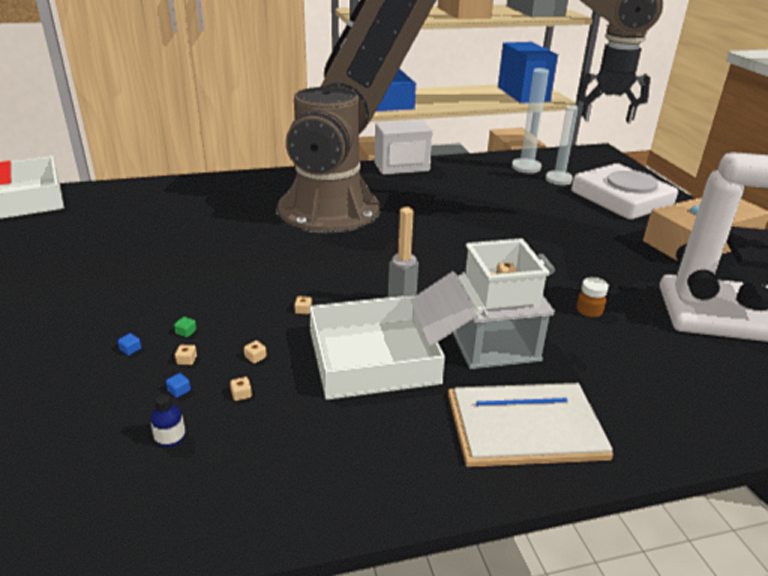

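View pics/t0.png

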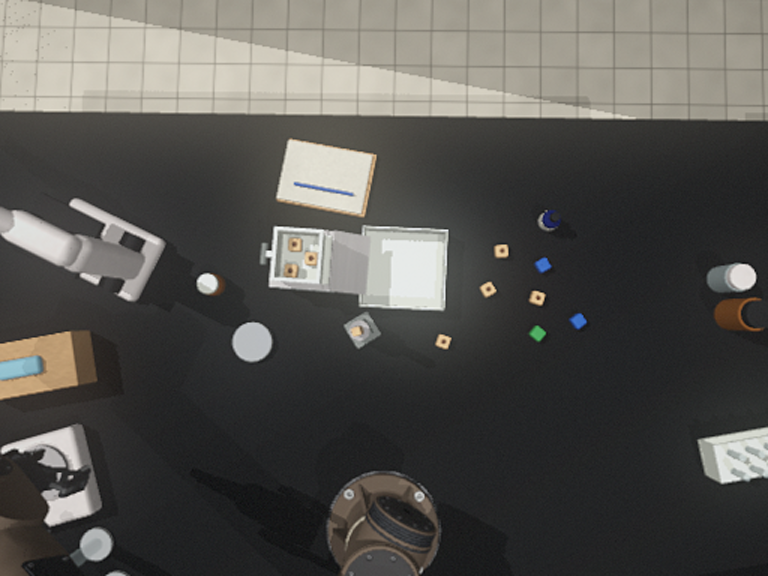

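```bash
cat > m1.py <<'E'
from h import *
np.set_printoptions(precision=4,suppress=True)
im=ctrl.grab_frame('top')
def outl(n,z,k=8,cam='top'):
    for o in ctrl.outline_of(cam,n)[:k]:
        if o['confidence']<0.2: continue
        m=o['region'].astype(np.uint8)
        cs,_=cv2.findContours(m,cv2.RETR_EXTERNAL,cv2.CHAIN_APPROX_NONE)
        c=max(cs,key=cv2.contourArea)
        mu=m.nonzero(); cen=(mu[1].mean(),mu[0].mean())
        P=np.array([ray(cam,p[0],z)[:2] for p in c])*1000
        r=cv2.minAreaRect(P.astype(np.float32))
        print(n,round(o['confidence'],2),'box',np.round(o['box']),'cen',np.round(cen,1),'col',im[m>0].mean(0).astype(int),'W',np.round(ray(cam,cen,z)*1000,0)[:2],'rect',np.round(r[0]),np.round(r[1]),round(r[2],1))
outl('bead1',0.022,12);outl('tote',0.174);outl('tub',0.055);outl('holder',0.095);outl('rod',0.201);outl('stand',0.1);outl('bottle',0.075);outl('dish',.016);outl('jar',.06)
E
python3 m1.py
python3 - <<'E'
from h import *
save('top','t1.png',(170,140,310,240),5.5)
save('scene','s1.png',(200,130,390,270),4)
E
```

```text
bead1 0.61 box [385. 208. 392. 219.] cen [384.9 213.5] col [ 59 108 192] W [ 479. -430.] rect [ 479. -430.] [26. 22.] 45.5
bead1 0.59 box [189. 173. 197. 184.] cen [193.6 180.1] col [172 146 113] W [579. 223.] rect [580. 224.] [28. 31.] 1.1
bead1 0.59 box [354. 217. 363. 225.] cen [358.3 221.5] col [ 73 158  90] W [ 450. -341.] rect [ 449. -341.] [28. 26.] 45.7
bead1 0.57 box [329. 164. 340. 168.] cen [333.8 166.9] col [200 171 130] W [ 634. -256.] rect [ 634. -257.] [28. 27.] 0.5
bead1 0.51 box [204. 166. 209. 177.] cen [207.2 172.2] col [201 175 140] W [608. 177.] rect [608. 178.] [28. 28.] 1.1
bead1 0.45 box [354. 191. 362. 202.] cen [357.7 198.2] col [179 151 114] W [ 529. -338.] rect [ 529. -338.] [34. 32.] 72.5
bead1 0.44 box [193. 156. 202. 169.] cen [196.6 162.7] col [189 161 124] W [640. 215.] rect [639. 215.] [28. 24.] 1.8
bead1 0.42 box [293. 227. 303. 225.] cen [295.2 227.1] col [200 172 132] W [ 426. -128.] rect [ 426. -129.] [27. 31.] 1.3
tote 0.91 box [170. 149. 221. 191.] cen [199.3 169.5] col [186 189 182] W [600. 178.] rect [599. 185.] [142. 113.] 87.0
tote 0.44 box
[... 590 characters left out ...]
 box [233. 207. 252. 231.] cen [243.8 218.9] col [126 130 126] W [451.  43.] rect [450.  50.] [58. 58.] 32.3
bottle 0.48 box [359. 141. 372. 156.] cen [366.  146.4] col [56 58 83] W [ 697. -351.] rect [ 697. -352.] [39. 49.] 46.0
bottle 0.45 box [171. 149. 226. 190.] cen [199.6 169.4] col [185 187 181] W [611. 194.] rect [611. 201.] [164. 120.] 86.1
dish 0.81 box [158. 214. 181. 242.] cen [167.7 226.9] col [183 186 189] W [417. 309.] rect [416. 308.] [82. 83.] 2.0
jar 0.6 box [131. 182. 150. 199.] cen [140.2 189. ] col [164 160 152] W [543. 394.] rect [543. 394.] [47. 64.] 1.1
jar 0.35 box [231. 208. 252. 230.] cen [244.8 217.1] col [120 124 121] W [457.  42.] rect [453.  52.] [62. 57.] 30.2
```

View zooms.

View pics/t1.png

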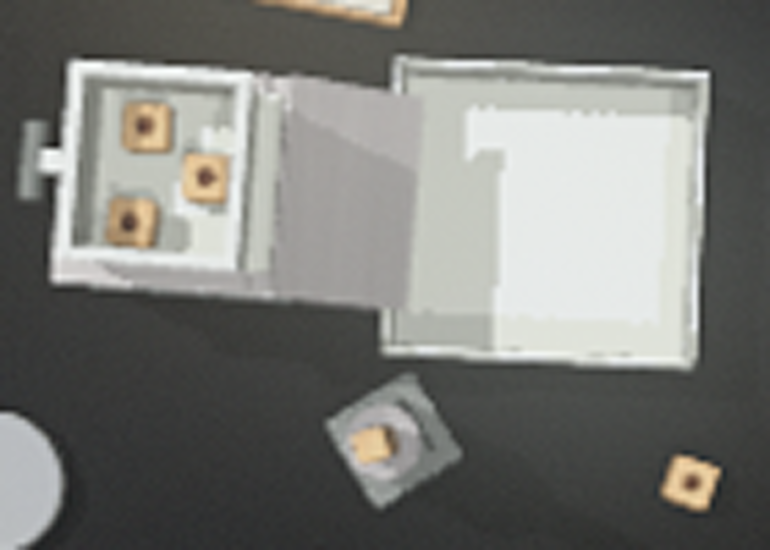

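View pics/s1.png

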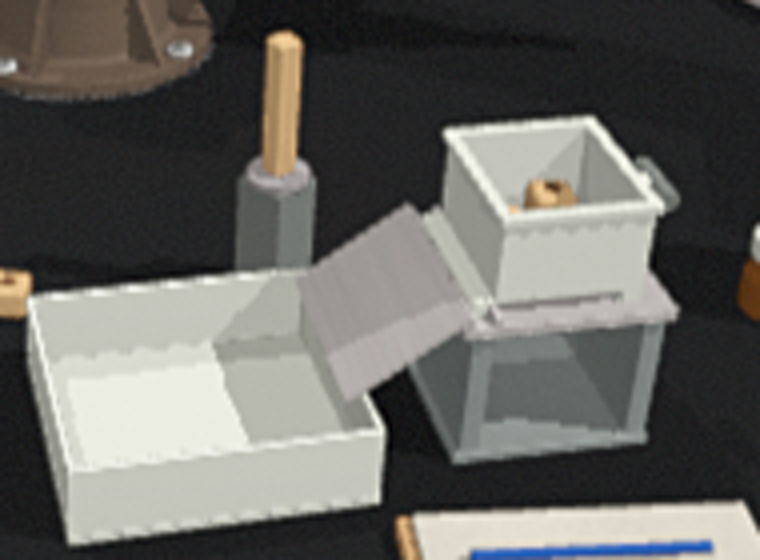

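```bash
cat > m2.py <<'E'
from h import *
np.set_printoptions(precision=1,suppress=True)
def T(p,z): return ray('top',(170+p[0]/5.5-0.41,140+p[1]/5.5-.41),z)[:2]*1000
tub=np.array([T(p,.055) for p in [(398,58),(710,72),(694,366),(382,355)]]);print('tub',tub,tub.mean(0))
d=(tub[0]+tub[3]-tub[1]-tub[2]);print('tub yaw of +y',np.degrees(np.arctan2(-d[0],d[1])))
d=(tub[0]+tub[1]-tub[3]-tub[2]);print('tub yaw of +x',np.degrees(np.arctan2(d[1],d[0])))
r=np.array([T(p,.174) for p in [(70,60),(254,72),(241,270)]]);print('rim',r, 'edge lens',np.linalg.norm(r[0]-r[1]),np.linalg.norm(r[1]-r[2]))
d=r[0]-r[1];print('yaw y',np.degrees(np.arctan2(-d[0],d[1])));d=r[1]-r[2];print('yaw x',np.degrees(np.arctan2(d[1],d[0])));print('cen',(r[0]+r[2])/2)
h=np.array([T(p,.155) for p in [(36,121),(30,200)]]);print('handle',h,h.mean(0))
c=np.array([T(p,.063) for p in [(425,96),(408,310)]]);print('chute',c,c.mean(0))
s=np.array([T(p,.113) for p in [(290,75),(273,300)]]);print('stop',s,s.mean(0))
s=np.array([T(p,.201) for p in [(371,444)]]);print('rodtop',s)
s=np.array([T(p,.006) for p in [(408,374),(462,455),(381,508),(325,424)]]);print('base',s,s.mean(0))
for n,p in dict(b1=(501,251),b2=(488,289),b3=(538,298),b4=(443,341)).items(): print(n,ray('top',(p[0]/1.5,p[1]/1.5),.022)[:2]*1000)
E
python3 m2.py
python3 - <<'E'
from h import *
save('top','t2.png',(280,150,400,240),6.5)
E
```

```text
tub [[ 680.8   57.3]
 [ 675.6 -133. ]
 [ 496.6 -125.9]
 [ 499.3   62.7]] [588.1 -34.7]
tub yaw of +y -1.183267565221533
tub yaw of +x -1.9701581021938523
rim [[656.6 231.7]
 [651.8 129.3]
 [542.  133.3]] edge lens 102.54107880568885 109.8921993020806
yaw y -2.7101070181816227
yaw x -2.1148854854707078
cen [599.3 182.5]
handle [[624.8 254. ]
 [580.1 255.8]] [602.4 254.9]
chute [[656.5  39.9]
 [526.5  47.1]] [591.5  43.5]
stop [[660.  116.4]
 [528.6 122.7]] [594.3 119.5]
rodtop [[448.9  57.5]]
base [[488.6  49.3]
 [438.7  14.2]
 [404.5  64.3]
 [456.2 100.8]] [447.   57.2]
b1 [ 632.6 -257.2]
b2 [ 545.2 -228.6]
b3 [ 527.1 -341.6]
b4 [ 425.3 -128.3]
```

View pics/t2.png

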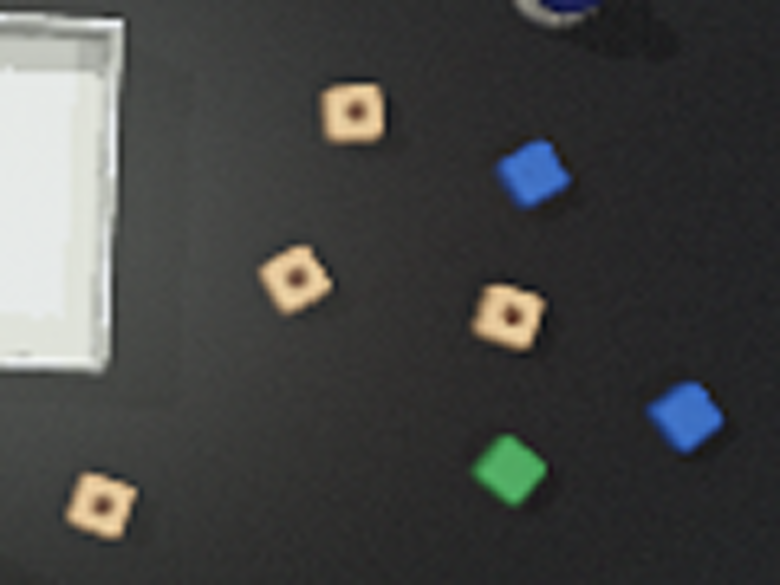

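```bash
cat > beads.py <<'E'
from h import *
np.set_printoptions(precision=1,suppress=True)
def beads(cam='top',im=None):
    im=ctrl.grab_frame(cam) if im is None else im
    big=cv2.resize(im,None,fx=4,fy=4,interpolation=cv2.INTER_CUBIC)
    hsv=cv2.cvtColor(big,cv2.COLOR_RGB2HSV)
    m=((hsv[...,0]>8)&(hsv[...,0]<24)&(hsv[...,1]>45)&(hsv[...,2]>150)).astype(np.uint8)
    m=cv2.morphologyEx(m,cv2.MORPH_CLOSE,np.ones((7,7)))
    out=[]
    cs,_=cv2.findContours(m,cv2.RETR_EXTERNAL,cv2.CHAIN_APPROX_NONE)
    for c in cs:
        a=cv2.contourArea(c)
        if a<500 or a>2600: continue
        u=(c.reshape(-1,2)+.5)/4-.5
        P=np.array([ray(cam,p,.022)[:2] for p in u])*1000
        r=cv2.minAreaRect(P.astype(np.float32))
        out.append((r,a,u.mean(0)))
    return out
if __name__=='__main__':
    for r,a,u in beads(): print('px',u,'W',np.array(r[0]),'size',np.array(r[1]),'ang',round(r[2],1),a)
    s=ctrl.get_state();print(s['clock'],s['ee_pos']*1000,np.degrees(s['tool_rot']))
E
python3 beads.py
```

```text
px [295.2 227.2] W [ 425.7 -127.3] size [29.2 28.4] ang 70.9 1039.0
px [237.1 220.5] W [443.6  70.8] size [21.6 21.3] ang 19.9 538.0
px [357.9 198.1] W [ 529.1 -339.2] size [29.9 28.1] ang 72.5 1047.0
px [324.9 192.3] W [ 546.  -227.2] size [28.8 29.1] ang 30.9 1024.5
px [193.5 180. ] W [579.8 223.4] size [32.4 30.9] ang 83.3 1102.0
px [206.9 171.9] W [608.  178.8] size [28.3 31.8] ang 88.9 1085.5
px [334.  166.9] W [ 634.6 -256.8] size [28.4 29.1] ang 1.1 1021.0
px [196.3 162.8] W [639.5 216.6] size [32.1 31.3] ang 1.1 1237.0
0.8 [194.1 594.1 231.3] [180.   -0.   71.9]
```

Request:
drive_tool(targets="3 -4 1 -8 6; 6 -8 2 -16 6; 8 -13 3 -24 6; 10 -17 3 -32 6; 12 -21 3 -40 6; 14 -25 3 -48 6; 16 -29 3 -56 6; 18 -33 3 -64 6; 20 -38 3 -71 6; 22 -42 3 -71 6", grip_force=40)

```text
clock: 1.8
ee_pos: [0.4143, 0.1722, 0.2616]
tool_rot: [-3.141, -0.001, 0.012]
wrist_force: [1.2, 0.8, 0.0]
grip_width: 0.0601
```

Request:
drive_tool(targets="2 -4 0 0 6; 4 -8.5 0 0 6; 6.5 -13 0 0 6; 9 -17.5 0 0 6; 11 -22 0 0 6; 13.5 -26 -2 0 6; 16 -30 -5 0 6; 18 -35 -8 0 6; 20 -39 -12 0 6; 22 -43 -15 0 6")

```text
clock: 2.8
ee_pos: [0.6223, -0.2327, 0.1298]
tool_rot: [-3.142, -0.0, 0.016]
wrist_force: [-0.1, 0.7, -0.9]
grip_width: 0.0599
```

```bash
python3 beads.py
```

```text
px [193.4 180.1] W [579.7 225. ] size [29.6 31.7] ang 84.7 1117.0
px [207.  171.9] W [608.2 178.5] size [29.3 31.1] ang 87.0 1090.5
px [196.  162.5] W [640.4 217.2] size [30.4 30.1] ang 1.1 1093.0
2.85 [ 622.6 -237.1  124.2] [-179.9    0.2    0.8]
```

Request:
drive_tool(targets="0 0 0 0 6; 0 0 0 0 6; 0 0 0 0 6; 0 0 -1 0 6; 0 0 -3 0 6; 0 0 -3 0 6; 0 0 -3 0 6; 0 0 -3 0 6; 0 0 -3 0 6; 0 0 -3 0 6")

```text
clock: 3.85
ee_pos: [0.6221, -0.2311, 0.1018]
tool_rot: [3.141, -0.001, 0.016]
wrist_force: [0.3, 0.8, -0.4]
grip_width: 0.0603
```

Request:
drive_tool(targets="1.2 -2.6 0 0 6; 1.2 -2.6 -4 0 6; 1.2 -2.6 -8 0 6; 1.2 -2.6 -9.7 0 6; 1.2 -2.6 -9.7 0 6; 1.2 -2.6 -9.7 0 2; 1.2 -2.6 -9.7 0 2; 1.2 -2.6 -9.7 0 2; 1.2 -2.6 -9.7 0 2; 1.2 -2.6 -9.7 0 2")

```text
clock: 4.85
ee_pos: [0.6349, -0.2575, 0.0063]
tool_rot: [3.14, -0.003, 0.016]
wrist_force: [-0.7, 0.8, 7.2]
grip_width: 0.0271
```

Request:
drive_tool(targets="0 0 4 0 2; 0 0 8 0 2; 0 3 12 0 2; -0.5 7 16 0 2; -1 11 20 0 2; -1.5 15 21 -1 2; -2 19 21 -2 2; -2.5 23 21 -3 2; -3 27 21 -4 2; -3.5 31 21 -4 2")

```text
clock: 5.85
ee_pos: [0.5984, 0.0546, 0.2155]
tool_rot: [-3.142, -0.002, -0.055]
wrist_force: [0.3, 0.6, 0.3]
grip_width: 0.0271
```

Request:
drive_tool(targets="-0.5 4 0 0 2; -0.8 8 0 0 2; -1 10.5 -1 0 2; -1 10.5 -4 0 2; -1 10.5 -4.5 0 2; -1 10.5 -4.5 0 2; -1 10.5 -4.5 0 4.2; -1 10.5 -4.5 0 4.2; -1 10.5 -4.5 0 4.2; -1 10.5 0 0 4.2")

```text
clock: 6.85
ee_pos: [0.5871, 0.1573, 0.2105]
tool_rot: [3.14, 0.008, -0.055]
wrist_force: [0.2, 0.2, 0.1]
grip_width: 0.0419
```

```bash
python3 beads.py
```

```text
px [295.5 227.2] W [ 425.4 -128.5] size [26.4 26.5] ang 71.5 878.0
px [237.1 220.4] W [443.6  70.9] size [21.5 21.6] ang 19.9 537.5
px [357.9 198.1] W [ 529.1 -339.1] size [30.1 28.1] ang 72.5 1048.0
px [324.9 192.3] W [ 546.  -227.2] size [28.8 29.1] ang 30.9 1028.5
6.9 [590.3 157.9 220.9] [-179.9   -0.3   -3.1]
```

Request:
drive_tool(targets="0 -2 1 0 6; -0.5 -6 1 0 6; -1 -10 1 -4 6; -1.5 -14 1 -8 6; -2 -18 1 -12 6; -2.5 -22 0 -14 6; -3 -26 -3 -14 6; -3.5 -30 -6 -14 6; -4 -34 -9 -14 6; -4.5 -38 -12 -14 6")

```text
clock: 7.9
ee_pos: [0.5439, -0.2232, 0.0944]
tool_rot: [3.141, -0.002, -0.299]
wrist_force: [0.7, -1.3, -0.0]
grip_width: 0.0602
```

Request:
drive_tool(targets="-0.5 -4 0 0 6; -1 -8 0 0 6; -1.5 -11.5 0 0 6; -1.5 -11.5 0 0 6; -1.5 -11.5 0 0 6; -1.5 -11.5 0 0 6; -1.5 -11.5 0 0 6; -1.5 -11.5 -1 0 6; -1.5 -11.5 -1 0 6; -1.5 -11.5 -1 0 6")

```text
clock: 8.9
ee_pos: [0.5289, -0.3358, 0.0843]
tool_rot: [-3.141, 0.001, -0.298]
wrist_force: [0.8, -0.0, 0.2]
grip_width: 0.0599
```

Now within 3 mm; correct and grasp.

Request:
drive_tool(targets="0 -0.3 -3 0 6; 0 -0.3 -6 0 6; 0 -0.3 -7.7 0 6; 0 -0.3 -7.7 0 6; 0 -0.3 -7.7 0 2; 0 -0.3 -7.7 0 2; 0 -0.3 -7.7 0 2; 0 -0.3 -7.7 0 2; 0 -0.3 -3 0 2; 0 -0.3 2 0 2")

```text
clock: 9.9
ee_pos: [0.5284, -0.3388, 0.105]
tool_rot: [-3.141, 0.003, -0.298]
wrist_force: [0.3, -0.3, -0.1]
grip_width: 0.0268
```

Request:
drive_tool(targets="0.5 2 4 0 2; 1 5 8 0 2; 1.5 9 11 0 2; 2 13 11 3 2; 3 17 11 6 2; 4 21 11 9 2; 5 25 11 12 2; 6 29 11 14 2; 7 33 11 14 2; 7.5 37 11 14 2")

```text
clock: 10.9
ee_pos: [0.6043, 0.0325, 0.2153]
tool_rot: [3.142, -0.001, -0.054]
wrist_force: [0.4, -0.2, -0.2]
grip_width: 0.0268
```

Request:
drive_tool(targets="0.5 4 0 0 2; 0.5 8 0 0 2; 0.7 12.7 0 0 2; 0.7 12.7 -2 0 2; 0.7 12.7 -4.5 0 2; 0.7 12.7 -4.5 0 2; 0.7 12.7 -4.5 0 4.2; 0.7 12.7 -4.5 0 4.2; 0.7 12.7 -4.5 0 4.2; 0.7 12.7 0 0 4.2")

```text
clock: 11.9
ee_pos: [0.609, 0.1572, 0.2106]
tool_rot: [3.14, 0.009, -0.054]
wrist_force: [1.1, 0.8, 1.1]
grip_width: 0.0422
```

```bash
python3 beads.py; python3 - <<'E'
from h import *
save('scene','s3.png',(60,100,420,300),2.2)
E
```

```text
px [295.4 227.3] W [ 425.7 -127.7] size [28.5 26.5] ang 71.7 904.5
px [237.1 220.5] W [443.6  70.8] size [21.6 21.3] ang 19.9 538.5
px [324.9 192.3] W [ 546.  -227.2] size [28.8 29.1] ang 30.9 1025.5
11.95 [612.3 157.8 221.3] [-179.9   -0.3   -3.1]
```

View pics/s3.png

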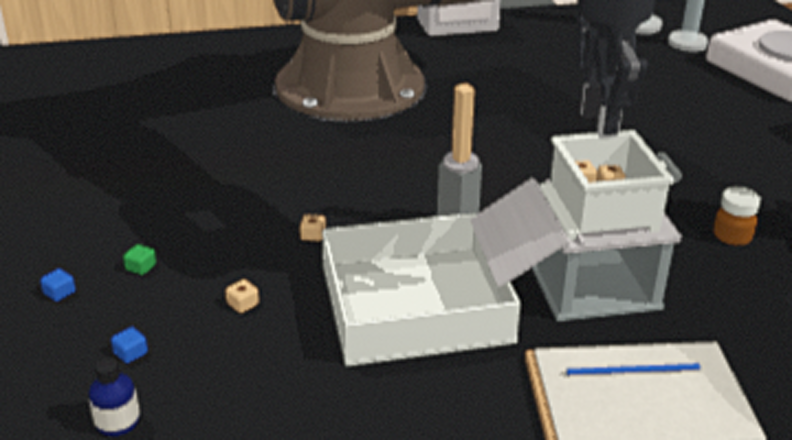

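Request:
drive_tool(targets="-0.5 -2 0 0 6; -1 -6 0 0 6; -1.5 -10 0 6 6; -2 -14 0 12 6; -3 -18 0 18 6; -4 -22 0 24 6; -5 -26 -4 30 6; -6 -30 -8 34 6; -6.5 -34 -12 34 6; -6.5 -38 -14 34 6")

```text
clock: 13.0
ee_pos: [0.5455, -0.2101, 0.0817]
tool_rot: [-3.141, 0.0, 0.54]
wrist_force: [1.1, 0.2, 0.6]
grip_width: 0.06
```

Request:
drive_tool(targets="0 -1.8 0 0 6; 0 -1.8 -3 0 6; 0 -1.8 -6 0 6; 0 -1.8 -7.4 0 6; 0 -1.8 -7.4 0 2; 0 -1.8 -7.4 0 2; 0 -1.8 -7.4 0 2; 0 -1.8 -7.4 0 2; 0 -1.8 -3 0 2; 0 -1.8 2 0 2")

```text
clock: 14.0
ee_pos: [0.5458, -0.2267, 0.1035]
tool_rot: [-3.139, 0.001, 0.539]
wrist_force: [-0.1, 0.8, 0.4]
grip_width: 0.0265
```

Request:
drive_tool(targets="0.5 1 4 0 2; 1 4 8 0 2; 1.5 8 11 -4 2; 2 12 11 -10 2; 3 16 11 -16 2; 3.5 20 11 -22 2; 4 24 11 -28 2; 4.5 28 11 -34 2; 5 32 11 -34 2; 5.2 36 11 -34 2")

```text
clock: 15.0
ee_pos: [0.5985, 0.1346, 0.2139]
tool_rot: [-3.141, -0.001, -0.054]
wrist_force: [0.5, 0.4, 0.3]
grip_width: 0.0271
```

Request:
drive_tool(targets="0 3 0 0 2; 0 5 0 0 2; 0 5 -2 0 2; 0 5 -4.2 0 2; 0 5 -4.2 0 2; 0 5 -4.2 0 4.2; 0 5 -4.2 0 4.2; 0 5 -4.2 0 4.2; 0 5 -2 0 4.2; 0 5 0.5 0 4.2")

```text
clock: 16.0
ee_pos: [0.5983, 0.1826, 0.2187]
tool_rot: [3.141, 0.001, -0.054]
wrist_force: [0.5, 0.4, 1.6]
grip_width: 0.042
```

```bash
python3 beads.py; python3 - <<'E'
from h import *
save('scene','s4.png',(260,100,400,220),5)
E
```

```text
px [295.5 227.2] W [ 425.3 -128.4] size [26.4 26.3] ang 71.3 871.0
px [237.1 220.5] W [443.6  70.8] size [21.6 21.3] ang 19.9 536.5
px [208.7 172.7] W [604.8 172.3] size [37.2 19. ] ang 1.7 679.0
px [208.8 161.6] W [644.2 172.6] size [25.9 20.8] ang 1.7 599.0
16.05 [599.8 183.  223.6] [-179.9   -0.3   -3.1]
```

View pics/s4.png

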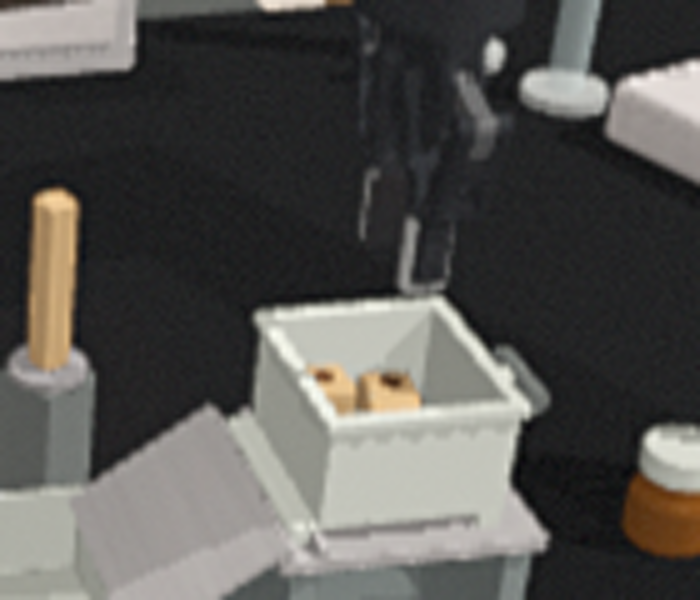

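Request:
drive_tool(targets="-1 -1 0.5 0 6; -3 -4 0.5 0 6; -5 -7 0.5 -3 6; -7 -11 0.5 -6 6; -9 -15 0.5 -9 6; -11.5 -19 0.5 -12 6; -14 -23 0 -15 6; -16 -27 -3 -15.4 6; -17.2 -31 -7 -15.4 6; -17.2 -31 -11 -15.4 6")

```text
clock: 17.1
ee_pos: [0.4253, -0.13, 0.1084]
tool_rot: [3.141, -0.004, -0.326]
wrist_force: [1.2, -0.4, -1.1]
grip_width: 0.0601
```

```bash
python3 beads.py
```

```text
px [237.  220.4] W [443.6  70.9] size [21.5 20.5] ang 19.9 520.5
px [207.8 161.7] W [643.6 176.4] size [24.9 30.4] ang 8.5 844.0
17.15 [ 422.6 -128.6  101.2] [-180.     0.4  -18.7]
```

Request:
drive_tool(targets="0 0 -3 0 6; 0 0 -7 0 6; 0 0 -9.6 0 6; 0 0 -9.6 0 6; 0 0 -9.6 0 2; 0 0 -9.6 0 2; 0 0 -9.6 0 2; 0 0 -9.6 0 2; 0 0 -5 0 2; 0 0 0 0 2")

```text
clock: 18.15
ee_pos: [0.4258, -0.1268, 0.1094]
tool_rot: [-3.141, 0.002, -0.323]
wrist_force: [1.1, -0.3, 0.1]
grip_width: 0.0269
```

Request:
drive_tool(targets="0 0 4 0 2; 1 1 8 0 2; 3 4 12 0 2; 5 8 12 3 2; 7 12 12 6 2; 9.5 16 12 9 2; 12 20 12 12 2; 14 24 12 15 2; 16 28 12 15 2; 17.4 31.5 12 15 2")

```text
clock: 19.15
ee_pos: [0.6008, 0.19, 0.23]
tool_rot: [-3.141, -0.002, -0.06]
wrist_force: [0.4, -0.4, -0.6]
grip_width: 0.0263
```

Request:
drive_tool(targets="0 0.5 0 0 2; 0 0.5 0 0 2; 0 0.5 -3 0 2; 0 0.5 -4.6 0 2; 0 0.5 -4.6 0 2; 0 0.5 -4.6 0 4.2; 0 0.5 -4.6 0 4.2; 0 0.5 -4.6 0 4.2; 0 0.5 -2 0 4.2; 0 0.5 1.5 0 4.2")

```text
clock: 20.15
ee_pos: [0.6, 0.1926, 0.243]
tool_rot: [3.141, 0.002, -0.061]
wrist_force: [-0.2, 0.1, 0.1]
grip_width: 0.0422
```

Request:
drive_tool(targets="-2 3 1 0 7; -4 6 2 0 7; -7 10 2 0 7; -10 14 2 0 7; -12 18 2 0 7; -14 22 2 0 7; -14 24 2 0 7; -14 24 2 0 7; -14 24 2 0 7; -14 24 2 0 7")

```text
clock: 21.15
ee_pos: [0.4608, 0.4318, 0.2633]
tool_rot: [3.141, -0.0, -0.062]
wrist_force: [0.8, 0.5, 0.5]
grip_width: 0.0703
```

```bash
python3 beads.py; python3 - <<'E'
from h import *
save('top','t5.png',(160,130,310,240),5)
save('scene','s5.png',(60,80,420,300),2)
E
```

```text
px [  4.4 234.4] W [380.7 871.1] size [41.  40.9] ang 10.7 1800.5
px [237.1 220.5] W [443.6  70.8] size [21.6 21.3] ang 19.9 537.0
21.2 [461.  431.8 263.3] [180.   -0.   -3.6]
```

View pics/t5.png

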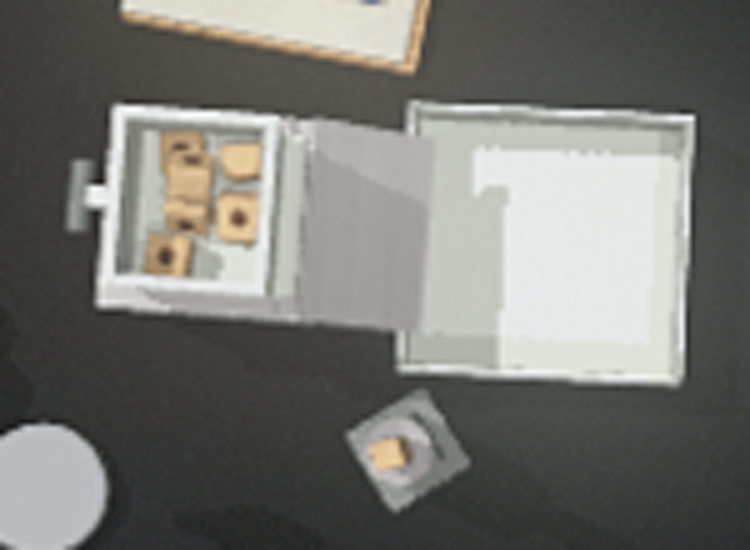

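View pics/s5.png

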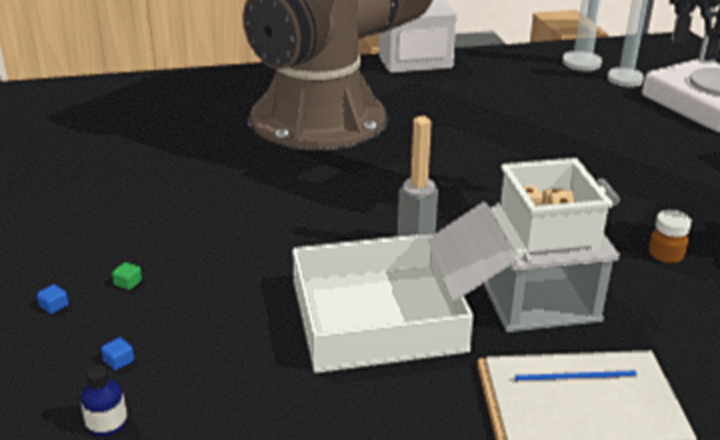

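Request:
drive_tool(targets="1.5 0 0 0 7; 4 -2 0 0 7; 7 -5 0 0 7; 10 -9 0 1 7; 12 -13 0 1 7; 14.1 -17.7 0 1 7; 14.1 -17.7 0 1 7; 14.1 -17.7 0 1 7; 14.1 -17.7 -3 1 7; 14.1 -17.7 -5 1 7")

```text
clock: 22.3
ee_pos: [0.6013, 0.2565, 0.212]
tool_rot: [-3.141, 0.0, -0.043]
wrist_force: [0.3, 0.1, 0.4]
grip_width: 0.0703
```

```bash
python3 - <<'E'
from h import *
save('scene','s6.png',(290,60,400,220),3.7)
save('top','t6.png',(130,120,310,240),4.2)
print(ctrl.get_state()['ee_pos'])
E
```

```text
[0.60040935 0.25645005 0.21049787]
```

View pics/s6.png

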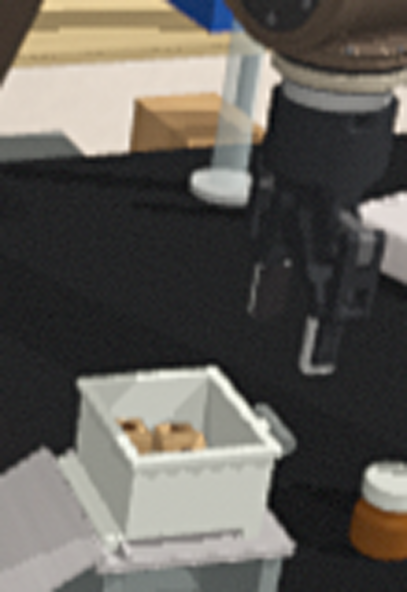

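```bash
python3 - <<'E'
from h import *
u=(290+276/3.7-.4,60+428/3.7-.4);print(ray('scene',u,.155),ray('scene',u,.158))
print('pred px',proj('scene',[.6024,.255,.155]),u)
E
```

```text
[0.60293268 0.25733117 0.155     ] [0.60754345 0.2544764  0.158     ]
pred px [363.24319856 175.27015061] (364.1945945945946, 175.27567567567567)
```

Request:
drive_tool(targets="0.1 0 -3 0 7; 0.1 0 -6 0 7; 0.1 0 -7.6 0 7; 0.1 0 -7.6 0 7; 0.1 0 -7.6 0 3.5; 0.1 0 -7.6 0 3.5; 0.1 0 -7.6 0 3.5; 0.1 0 -7.6 0 3.5; 0.1 0 -7.6 0 3.5; 0.1 0 -7.6 0 3.5", grip_force=35)

```text
clock: 23.4
ee_pos: [0.6032, 0.2564, 0.1391]
tool_rot: [-3.14, -0.003, -0.043]
wrist_force: [-1.0, 1.2, 6.8]
grip_width: 0.0431
```

```bash
python3 - <<'E'
from h import *
save('scene','s7.png',(290,60,400,220),3.7)
R=134.7
for k in range(0,26):
    f=np.radians(19.5+5*k);dy=(R*np.cos(f)-127)/10;dz=(R*np.sin(f)-45)/10
    print(5*k,'x %.1f y %.1f z %.1f'%(.045*dy,.999*dy,dz))
E
```

```text
0 x -0.0 y -0.0 z -0.0
5 x -0.0 y -0.4 z 1.1
10 x -0.0 y -1.0 z 2.1
15 x -0.1 y -1.6 z 3.1
20 x -0.1 y -2.3 z 4.1
25 x -0.1 y -3.1 z 4.9
30 x -0.2 y -3.9 z 5.7
35 x -0.2 y -4.9 z 6.5
40 x -0.3 y -5.9 z 7.1
45 x -0.3 y -6.9 z 7.7
50 x -0.4 y -8.0 z 8.1
55 x -0.4 y -9.1 z 8.5
60 x -0.5 y -10.2 z 8.7
65 x -0.5 y -11.4 z 8.9
70 x -0.6 y -12.6 z 9.0
75 x -0.6 y -13.7 z 8.9
80 x -0.7 y -14.9 z 8.8
85 x -0.7 y -16.1 z 8.5
90 x -0.8 y -17.2 z 8.2
95 x -0.8 y -18.3 z 7.8
100 x -0.9 y -19.3 z 7.2
105 x -0.9 y -20.3 z 6.6
110 x -1.0 y -21.2 z 5.9
115 x -1.0 y -22.1 z 5.1
120 x -1.0 y -22.9 z 4.2
125 x -1.1 y -23.6 z 3.3
```

View pics/s7.png

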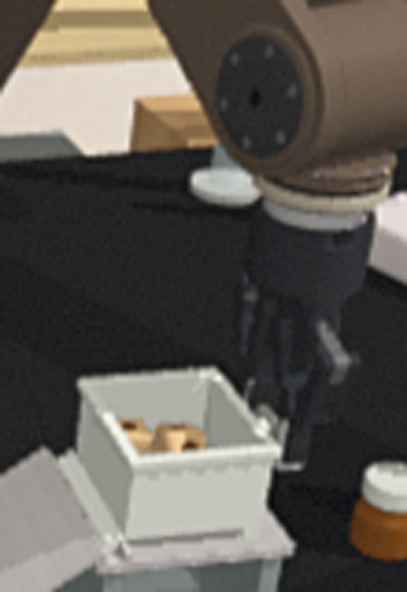

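Request:
drive_tool(targets="0 -0.4 1.1 0 3.5; 0 -1 2.1 0 3.5; -0.1 -1.6 3.1 0 3.5; -0.1 -2.3 4.1 0 3.5; -0.1 -3.1 4.9 0 3.5; -0.2 -3.9 5.7 0 3.5; -0.2 -4.9 6.5 0 3.5; -0.3 -5.9 7.1 0 3.5; -0.3 -6.9 7.7 0 3.5; -0.4 -8 8.1 0 3.5")

```text
clock: 24.45
ee_pos: [0.5987, 0.1751, 0.2189]
tool_rot: [-3.141, -0.001, -0.044]
wrist_force: [0.6, 1.9, 2.2]
grip_width: 0.0435
```

```bash
python3 - <<'E'
from h import *
save('scene','s8.png',(230,60,400,250),3)
E
```

```text
(no output)
```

View pics/s8.png

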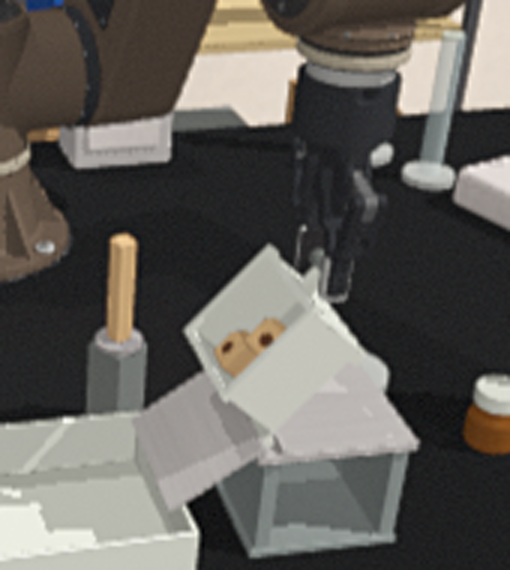

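Request:
drive_tool(targets="0 -1.1 0.4 0 3.5; -0.1 -2.2 0.6 0 3.5; -0.1 -3.4 0.8 0 3.5; -0.2 -4.6 0.9 0 3.5; -0.2 -5.7 0.8 0 3.5; -0.3 -6.9 0.7 0 3.5; -0.3 -8.1 0.4 0 3.5; -0.4 -9.2 0.1 0 3.5; -0.4 -10.3 -0.3 0 3.5; -0.5 -11.3 -0.9 0 3.5")

```text
clock: 25.5
ee_pos: [0.5939, 0.061, 0.2099]
tool_rot: [3.14, -0.002, -0.044]
wrist_force: [0.2, -4.4, 12.1]
grip_width: 0.0434
```

```bash
python3 - <<'E'
from h import *
save('scene','s9.png',(200,60,400,260),3)
E
```

```text
(no output)
```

View pics/s9.png

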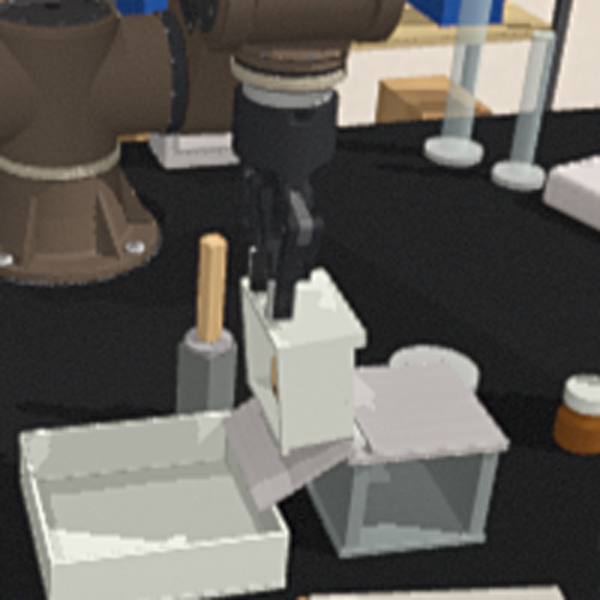

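```bash
cat > ov.py <<'E'
from h import *
def model(th,F=None,psi=-2.7,hand=(.6025,.256,.155)):
    # world pts of box after turn th (deg) about foot
    c,s=np.cos(np.radians(psi)),np.sin(np.radians(psi))
    ux=np.array([c,s,0]);uy=np.array([-s,c,0]);uz=np.array([0,0,1.])
    F=np.array(hand)-.127*uy-.045*uz
    a=np.radians(th)
    def W(x,y,z):
        y,z=y+56,z-5
        return F+ux*x/1e3+uy*(y*np.cos(a)-z*np.sin(a))/1e3+uz*(y*np.sin(a)+z*np.cos(a))/1e3
    return W
def overlay(cam,th,fn,crop,sc,im=None):
    W=model(th);im=ctrl.grab_frame(cam) if im is None else im
    l,t,r,b=crop;I=cv2.resize(im[t:b,l:r],None,fx=sc,fy=sc,interpolation=cv2.INTER_CUBIC)[...,::-1].copy()
    def P(*p): q=(proj(cam,W(*p))-[l,t]+.5)*sc; return tuple(int(v) for v in q)
    X,Y=52,47
    for z in (0,69):
        for A,B in (((-X,-Y),(X,-Y)),((X,-Y),(X,Y)),((X,Y),(-X,Y)),((-X,Y),(-X,-Y))): cv2.line(I,P(*A,z),P(*B,z),(0,0,255),1)
    for A in ((X,Y),(X,-Y),(-X,Y),(-X,-Y)): cv2.line(I,P(*A,0),P(*A,69),(0,255,0),1)
    cv2.line(I,P(-22,71,50),P(22,71,50),(255,0,0),2);cv2.line(I,P(-52,-56,5),P(52,-56,5),(255,255,0),1)
    cv2.imwrite('pics/'+fn,I)
E
python3 - <<'E'
from ov import *
im=ctrl.grab_frame('scene')
overlay('scene',100,'o1.png',(240,120,400,260),4.5,im)
E
```

```text
(no output)
```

View pics/o1.png

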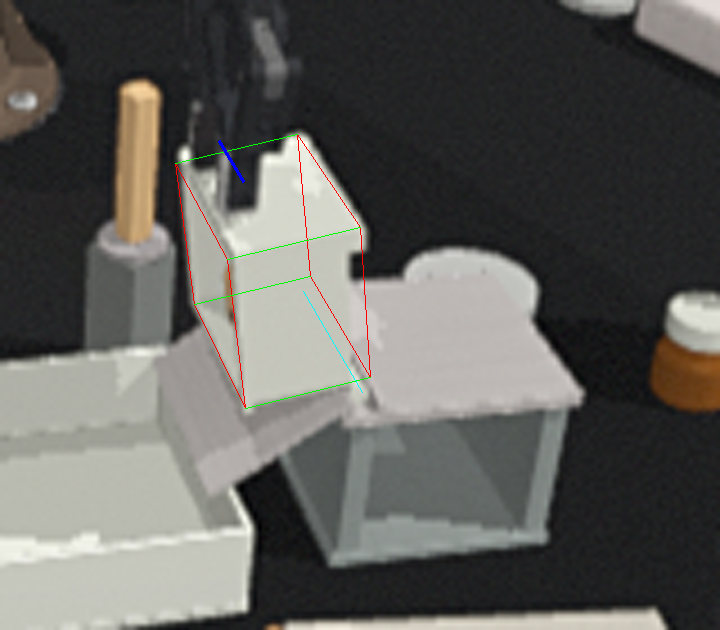

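Request:
drive_tool(targets="0 -0.5 -0.3 0 3.5; 0 -1 -0.6 0 3.5; -0.1 -1.5 -0.9 0 3.5; -0.1 -1.9 -1.3 0 3.5; -0.1 -2.4 -1.7 0 3.5; -0.1 -2.8 -2.1 0 3.5; -0.1 -3.2 -2.5 0 3.5; -0.2 -3.6 -3 0 3.5; -0.2 -4 -3.4 0 3.5; -0.2 -4.2 -3.7 0 3.5")

```text
clock: 26.6
ee_pos: [0.5916, 0.0192, 0.1722]
tool_rot: [3.14, -0.001, -0.044]
wrist_force: [-1.2, -7.5, 8.1]
grip_width: 0.0434
```

```bash
python3 - <<'E'
from ov import *
im=ctrl.grab_frame('scene')
overlay('scene',124,'o2.png',(190,110,400,280),3.6,im)
E
```

```text
(no output)
```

View pics/o2.png

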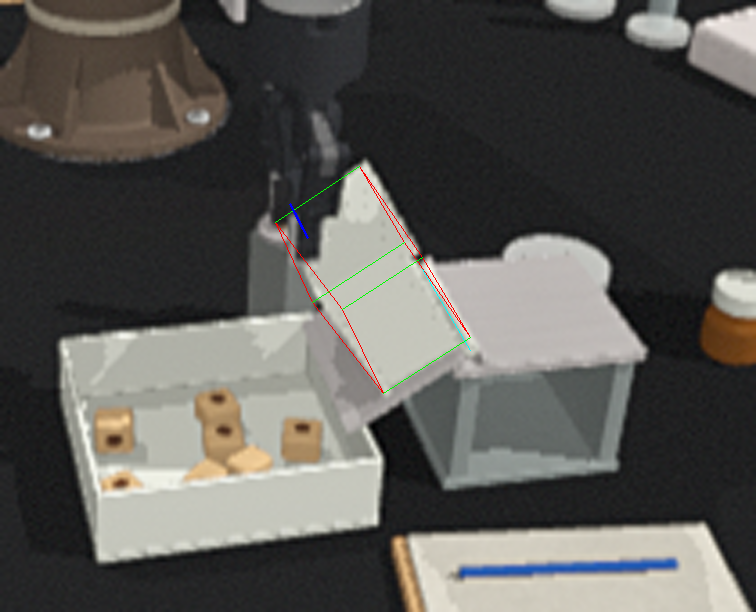

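Request:
drive_tool(targets="0 0 0 0 3.5; 0 0 0 0 3.5; 0 0 0 0 3.5; 0.1 0.6 0.7 0 3.5; 0.1 1.4 1.6 0 3.5; 0.1 2.3 2.4 0 3.5; 0.2 3.2 3.1 0 3.5; 0.2 4.2 3.7 0 3.5; 0.3 5.2 4.3 0 3.5; 0.3 6.3 4.7 0 3.5")

```text
clock: 27.65
ee_pos: [0.5947, 0.0847, 0.2198]
tool_rot: [3.141, -0.001, -0.043]
wrist_force: [1.0, -2.9, -0.3]
grip_width: 0.0434
```

Request:
drive_tool(targets="0.1 1.1 0.3 0 3.5; 0.1 2.3 0.6 0 3.5; 0.2 3.5 0.7 0 3.5; 0.2 4.6 0.8 0 3.5; 0.3 5.8 0.7 0 3.5; 0.3 7 0.5 0 3.5; 0.4 8.1 0.3 0 3.5; 0.4 9.2 -0.1 0 3.5; 0.5 10.3 -0.5 0 3.5; 0.5 11.3 -1.1 0 3.5")

```text
clock: 28.65
ee_pos: [0.5996, 0.1977, 0.2076]
tool_rot: [3.142, -0.0, -0.044]
wrist_force: [0.4, -2.4, -0.9]
grip_width: 0.0429
```

```bash
python3 - <<'E'
from ov import *
im=ctrl.grab_frame('scene')
overlay('scene',40,'o3.png',(190,110,400,280),3.6,im)
E
```

```text
(no output)
```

View pics/o3.png

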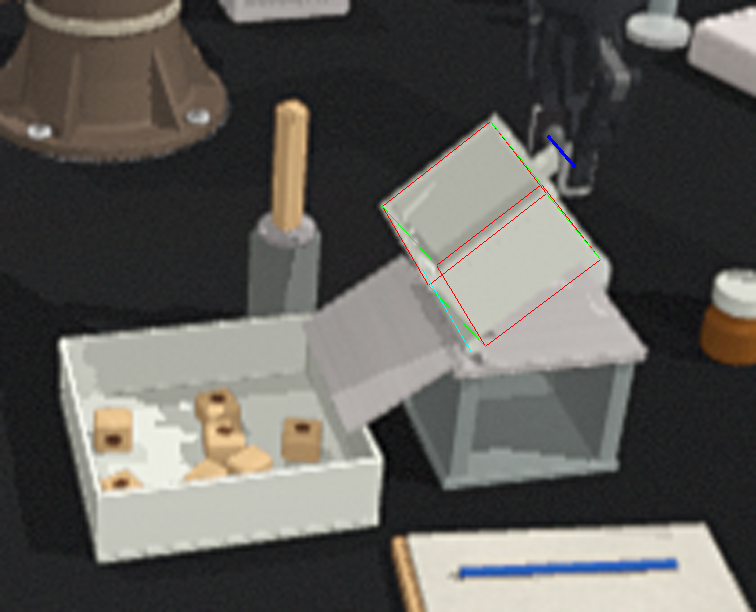

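Request:
drive_tool(targets="0 1 -0.6 0 3.5; 0.1 2 -1.4 0 3.5; 0.1 2.8 -2.2 0 3.5; 0.2 3.6 -3 0 3.5; 0.2 4.3 -4 0 3.5; 0.2 4.9 -5 0 3.5; 0.3 5.5 -6 0 3.5; 0.3 5.7 -6.6 0 3.5; 0.3 5.9 -7 0 3.5; 0.3 5.9 -7 0 3.5")

```text
clock: 29.7
ee_pos: [0.6024, 0.256, 0.1376]
tool_rot: [3.142, 0.0, -0.043]
wrist_force: [-0.6, -0.0, 0.6]
grip_width: 0.0436
```

```bash
python3 - <<'E'
from ov import *
im=ctrl.grab_frame('scene')
overlay('scene',0,'o4.png',(190,110,400,280),3.6,im)
E
```

```text
(no output)
```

View pics/o4.png

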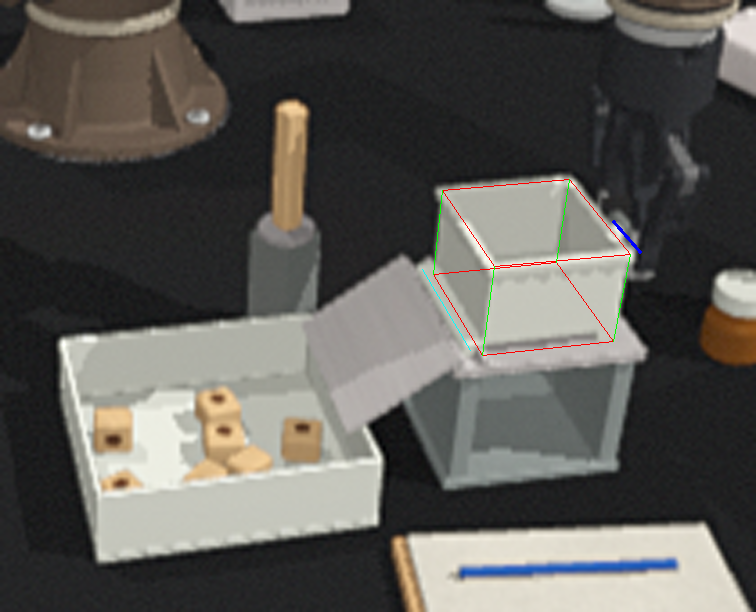

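Request:
drive_tool(targets="0 0 0 0 5; 0 0 0 0 7; 0 0 0 0 7; 0 0 2 0 7; 0 0 5 0 7; -2 -1 9 0 7; -5 -4 12 3 7; -8 -7 13 6 7; -11 -11 13 12 7; -13 -15 13 18 7")

```text
clock: 30.75
ee_pos: [0.4705, 0.1049, 0.2688]
tool_rot: [3.141, -0.001, 0.276]
wrist_force: [1.3, -0.0, 0.4]
grip_width: 0.0699
```

```bash
python3 - <<'E'
from ov import *
im=ctrl.grab_frame('scene')
overlay('scene',0,'o5.png',(190,70,400,280),2.8,im)
save('top','t10.png',(160,130,310,240),5)
E
```

```text
(no output)
```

View pics/o5.png

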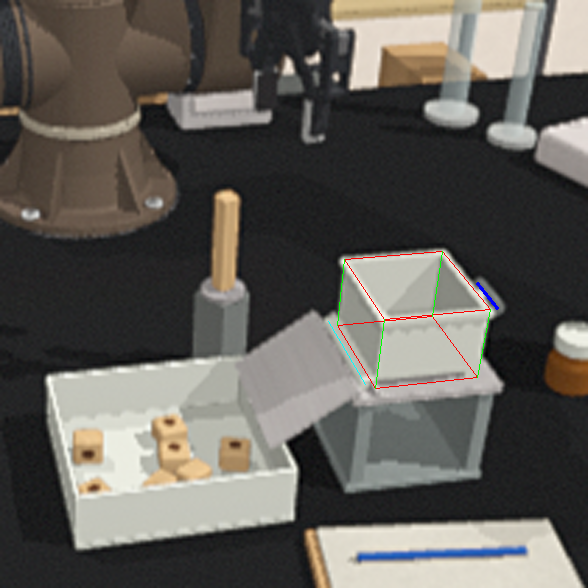

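View pics/t10.png

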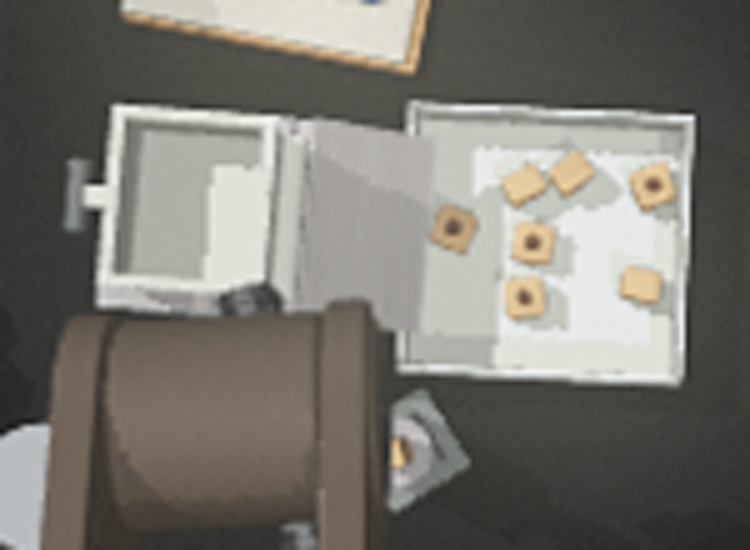

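```bash
python3 - <<'E'
from h import *
np.set_printoptions(precision=1,suppress=True)
def T(p,z): return ray('top',(160+p[0]/5-.4,130+p[1]/5-.4),z)[:2]*1000
tub=np.array([T(p,.055) for p in [(410,101),(694,115),(681,384),(397,374)]]);print('tub',tub,tub.mean(0))
c=np.array([588,-34.7]);a=np.radians(-1.7);u=np.array([np.cos(a),np.sin(a)]);v=np.array([-np.sin(a),np.cos(a)])
for p in [(453,228),(523,184),(571,172),(653,186),(533,242),(525,297),(640,284),(590,240)]:
    w=T(p,.026);print(p,w,'tub xy',(w-c)@u,(w-c)@v)
im=ctrl.grab_frame('top')
import cv2
E
python3 - <<'E'
import cv2
im=cv2.imread('pics/t1.png')
cv2.imwrite('pics/rodz.png',cv2.resize(im[360:530,310:480],None,fx=3.5,fy=3.5,interpolation=cv2.INTER_CUBIC))
E
```

```text
tub [[ 681.9   58.5]
 [ 675.8 -132. ]
 [ 495.7 -126. ]
 [ 498.4   62.8]] [588.  -34.2]
(453, 228) [599.6  28.8] tub xy 9.702296521596233 63.84015378700521
(523, 184) [630.8 -18.5] tub xy 42.28317433137624 17.501688053321168
(571, 172) [639.7 -51.2] tub xy 52.13521441914804 -14.914065354616753
(653, 186) [ 631.1 -107.4] tub xy 45.227717728923665 -71.35029088857318
(533, 242) [591.  -26.1] tub xy 2.7910184296232483 8.687209198856486
(525, 297) [553.3 -21.4] tub xy -35.103218054603715 12.271687770512536
(640, 284) [563.7 -99.6] tub xy -22.324028113627318 -65.57246937106113
(590, 240) [593.2 -65. ] tub xy 6.078093056169826 -30.12486161198351
```

View pics/rodz.png

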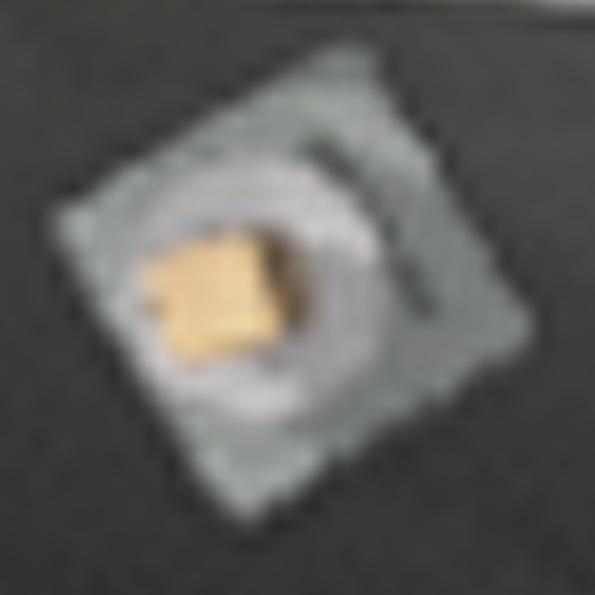

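Request:
drive_tool(targets="-1 -2 1 2 6; -2.2 -4.8 1 2 6; -2.2 -4.8 1 2 6; -2.2 -4.8 1 2 6; -2.2 -4.8 1 2 6; -2.2 -4.8 1 2 6; -2.2 -4.8 -2 2 6; -2.2 -4.8 -2 2 6; -2.2 -4.8 -2 2 6; -2.2 -4.8 -2 2 6")

```text
clock: 31.9
ee_pos: [0.451, 0.058, 0.2489]
tool_rot: [3.141, -0.001, 0.306]
wrist_force: [-0.1, 0.4, -0.5]
grip_width: 0.0599
```

```bash
python3 - <<'E'
from h import *
save('scene','s11.png',(210,60,340,220),3.6)
print(ctrl.get_state()['ee_pos'],proj('scene',[.448,.0573,.201]),proj('scene',[.448,.0573,.101]))
E
```

```text
[0.45097959 0.05797154 0.24899326] [270.36448665 139.03941414] [268.75486815 172.12219175]
```

View pics/s11.png

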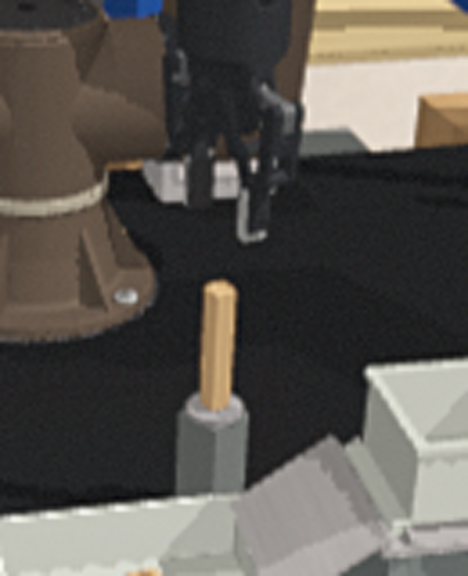

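Request:
drive_tool(targets="-0.2 0 -2 0 6; -0.2 0 -5 0 6; -0.2 0 -8 0 6; -0.2 0 -10.8 0 6; -0.2 0 -10.8 0 6; -0.2 0 -10.8 0 1.2; -0.2 0 -10.8 0 1.2; -0.2 0 -10.8 0 1.2; -0.2 0 -10.8 0 1.2; -0.2 0 -10.8 0 1.2", grip_force=70)

```text
clock: 32.95
ee_pos: [0.4492, 0.0578, 0.1414]
tool_rot: [3.141, -0.003, 0.306]
wrist_force: [-1.2, 0.2, 8.0]
grip_width: 0.017
```

```bash
python3 - <<'E'
from h import *
save('scene','s12.png',(210,60,340,220),3.6)
s=ctrl.get_state();print(s['ee_pos'],s['grip_width'],s['tool_rot'],s['wrist_force'])
E
```

```text
[0.44914838 0.05785809 0.14140787] 0.017288101995281146 [ 3.14076115e+00 -2.57942964e-03  3.05596326e-01] [-0.6020358  -0.3414017   7.87346729]
```

View pics/s12.png

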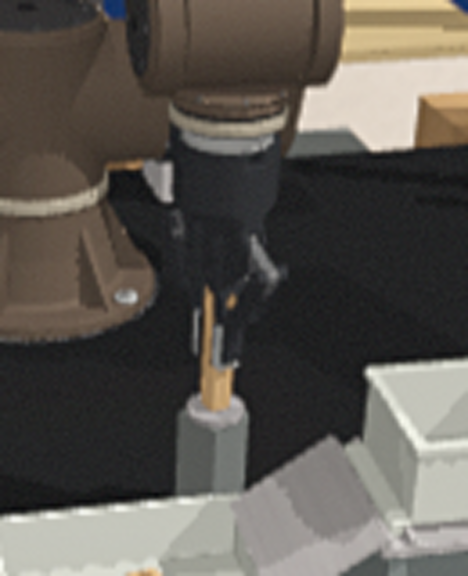

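Request:
drive_tool(targets="0 0 1 0 1.2; 0 0 3 0 1.2; 0 0 6 0 1.2; 0 0 9 0 1.2; 0 0 12 0 1.2; 3 -2.5 12 0 1.2; 6 -5 12 0 1.2; 9 -8 12 0 1.2; 12 -10.5 12 0 1.2; 14.4 -12.3 12 0 1.2")

```text
clock: 34.0
ee_pos: [0.5937, -0.0669, 0.2611]
tool_rot: [3.141, -0.001, 0.305]
wrist_force: [0.5, 0.4, -0.8]
grip_width: 0.0169
```

```bash
python3 - <<'E'
from h import *
save('scene','s13.png',(180,60,390,270),2.8)
s=ctrl.get_state();print(s['ee_pos'],s['grip_width'],s['tool_rot'],s['wrist_force'])
e=s['ee_pos'];print((proj('scene',e-[0,0,.131])-[180,60]+.5)*2.8,(proj('scene',e+[0,0,.06])-[180,60]+.5)*2.8)
E
```

```text
[ 0.59628108 -0.06891005  0.26067639] 0.016724613258176212 [ 3.13994583e+00 -1.79655759e-03  3.03676556e-01] [-1.38521231 -1.73181169 -3.12653112]
[156.79901968 387.5894495 ] [156.98069445 177.60698351]
```

View pics/s13.png

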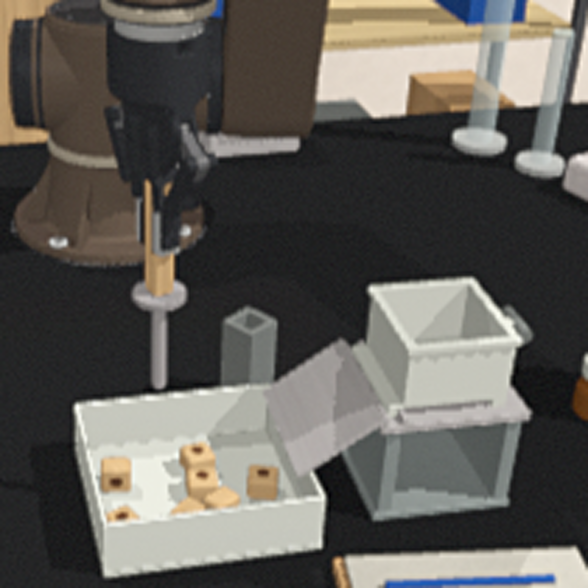

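```bash
python3 - <<'E'
import numpy as np
c=np.array([-0.5,3.05]);R=4.2
for k in range(0,21):
    t=np.radians(-82+18*k);p=c+R*np.array([np.cos(t),np.sin(t)]);print(k,'%.1f %.1f'%tuple(p))
E
```

```text
0 0.1 -1.1
1 1.3 -0.7
2 2.4 0.0
3 3.2 1.1
4 3.6 2.3
5 3.7 3.6
6 3.3 4.9
7 2.5 6.0
8 1.5 6.8
9 0.2 7.2
10 -1.1 7.2
11 -2.3 6.8
12 -3.4 6.1
13 -4.2 5.0
14 -4.6 3.8
15 -4.7 2.5
16 -4.3 1.2
17 -3.5 0.1
18 -2.5 -0.7
19 -1.2 -1.1
20 0.1 -1.1
```

Request:
drive_tool(targets="0 0 -3 0 1.2; 0 0 -6 0 1.2; 0 0 -9 0 1.2; 0 0 -11 0 1.2; 0 0 -11.8 0 1.2; 0 0 -11.8 0 1.2; 0 -0.5 -11.8 0 1.2; 0.1 -1.1 -11.8 0 1.2; 0.1 -1.1 -11.8 0 1.2; 0.1 -1.1 -11.8 0 1.2")

```text
clock: 35.05
ee_pos: [0.5937, -0.0765, 0.1427]
tool_rot: [3.141, -0.001, 0.305]
wrist_force: [0.3, 0.6, -0.7]
grip_width: 0.0172
```

Request:
drive_tool(targets="1.2 0.4 0 0 1.2; 2.3 1.1 0 0 1.2; 3.1 2.2 0 0 1.2; 3.5 3.4 0 0 1.2; 3.6 4.7 0 0 1.2; 3.2 6 0 0 1.2; 2.4 7.1 0 0 1.2; 1.4 7.9 0 0 1.2; 0.1 8.3 0 0 1.2; -1.2 8.3 0 0 1.2")

```text
clock: 36.05
ee_pos: [0.58, 0.0077, 0.1422]
tool_rot: [-3.142, 0.0, 0.306]
wrist_force: [1.0, -0.0, -0.2]
grip_width: 0.0168
```

```bash
python3 - <<'E'
from h import *
save('scene','s14.png',(180,60,390,270),2.8)
s=ctrl.get_state();print(s['ee_pos'],s['grip_width'],s['wrist_force'])
E
```

```text
[0.57827829 0.00756873 0.14216697] 0.016935457322097613 [ 0.11396435  0.06297399 -0.73309791]
```

View pics/s14.png

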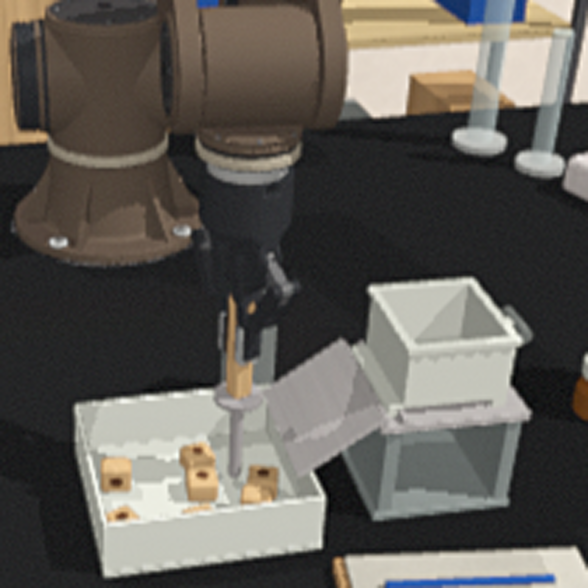

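Request:
drive_tool(targets="-1.2 -0.4 0 0 1.2; -2.3 -1.1 0 0 1.2; -3.1 -2.2 0 0 1.2; -3.5 -3.4 0 0 1.2; -3.6 -4.7 0 0 1.2; -3.2 -6 0 0 1.2; -2.4 -7.1 0 0 1.2; -1.4 -7.9 0 0 1.2; -0.1 -8.3 0 0 1.2; 1.2 -8.3 0 0 1.2")

```text
clock: 37.1
ee_pos: [0.5948, -0.0768, 0.1418]
tool_rot: [-3.141, -0.0, 0.305]
wrist_force: [0.1, 0.3, -1.3]
grip_width: 0.0173
```

Request:
drive_tool(targets="1.2 0.4 0 0 1.2; 2.3 1.1 0 0 1.2; 3.1 2.2 0 0 1.2; 3.5 3.4 0 0 1.2; 3.6 4.7 0 0 1.2; 3.2 6 0 0 1.2; 2.4 7.1 0 0 1.2; 1.4 7.9 0 0 1.2; 0.1 8.3 0 0 1.2; -1.2 8.3 0 0 1.2")

```text
clock: 38.1
ee_pos: [0.5801, 0.0074, 0.1423]
tool_rot: [3.141, 0.0, 0.306]
wrist_force: [-0.1, 0.9, -0.6]
grip_width: 0.0171
```

Request:
drive_tool(targets="-1.2 -0.4 0 0 1.2; -2.3 -1.1 0 0 1.2; -3.1 -2.2 0 0 1.2; -3.5 -3.4 0 0 1.2; -3.6 -4.7 0 0 1.2; -3.2 -6 0 0 1.2; -2.4 -7.1 0 0 1.2; -1.4 -7.9 0 0 1.2; -0.1 -8.3 0 0 1.2; 1.2 -8.3 0 0 1.2")

```text
clock: 39.1
ee_pos: [0.5949, -0.0772, 0.1419]
tool_rot: [3.141, -0.0, 0.305]
wrist_force: [0.0, -0.1, -0.8]
grip_width: 0.017
```

```bash
python3 - <<'E'
from h import *
save('scene','s15.png',(180,60,390,270),2.8)
s=ctrl.get_state();print(s['ee_pos'],s['grip_width'],s['wrist_force'])
e=s['ee_pos'];print((proj('scene',e-[0,0,.131])-[180,60]+.5)*2.8,(proj('scene',e-[0,0,.040])-[180,60]+.5)*2.8)
E
```

```text
[ 0.59660223 -0.07701857  0.14193115] 0.01724778672534332 [-0.32245055 -0.21591561 -1.05542434]
[147.93150317 499.5514979 ] [147.58815582 416.00883353]
```

View pics/s15.png

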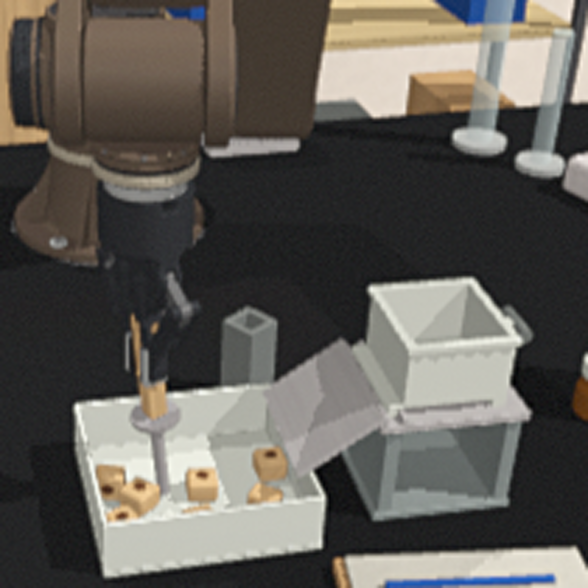

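Request:
drive_tool(targets="-1.3 0 0 0 1.2; -2.6 0.4 0 0 1.2; -3.6 1.2 0 0 1.2; -4.4 2.3 0 0 1.2; -4.8 3.6 0 0 1.2; -4.7 4.9 0 0 1.2; -4.3 6.1 0 0 1.2; -3.5 7.2 0 0 1.2; -2.4 7.9 0 0 1.2; -1.2 8.3 0 0 1.2")

```text
clock: 40.15
ee_pos: [0.5828, 0.0077, 0.1421]
tool_rot: [3.141, -0.0, 0.306]
wrist_force: [-0.1, 0.2, -1.5]
grip_width: 0.0174
```

Request:
drive_tool(targets="1.3 0 0 0 1.2; 2.6 -0.4 0 0 1.2; 3.6 -1.2 0 0 1.2; 4.4 -2.3 0 0 1.2; 4.8 -3.6 0 0 1.2; 4.7 -4.9 0 0 1.2; 4.3 -6.1 0 0 1.2; 3.5 -7.2 0 0 1.2; 2.4 -7.9 0 0 1.2; 1.2 -8.3 0 0 1.2")

```text
clock: 41.15
ee_pos: [0.5922, -0.0769, 0.1422]
tool_rot: [-3.142, 0.0, 0.305]
wrist_force: [0.9, -1.0, -0.5]
grip_width: 0.0174
```

Request:
drive_tool(targets="-1.3 0 0 0 1.2; -2.6 0.4 0 0 1.2; -3.6 1.2 0 0 1.2; -4.4 2.3 0 0 1.2; -4.8 3.6 0 0 1.2; -4.7 4.9 0 0 1.2; -4.3 6.1 0 0 1.2; -3.5 7.2 0 0 1.2; -2.4 7.9 0 0 1.2; -1.2 8.3 0 0 1.2")

```text
clock: 42.15
ee_pos: [0.5828, 0.0077, 0.142]
tool_rot: [3.141, -0.0, 0.306]
wrist_force: [-0.8, -1.8, -1.3]
grip_width: 0.017
```

Request:
drive_tool(targets="1.3 0 0 0 1.2; 2.6 -0.4 0 0 1.2; 3.6 -1.2 0 0 1.2; 4.4 -2.3 0 0 1.2; 4.8 -3.6 0 0 1.2; 4.7 -4.9 0 0 1.2; 4.3 -6.1 0 0 1.2; 3.5 -7.2 0 0 1.2; 2.4 -7.9 0 0 1.2; 1.2 -8.3 0 0 1.2")

```text
clock: 43.15
ee_pos: [0.5922, -0.0769, 0.1422]
tool_rot: [-3.142, 0.0, 0.305]
wrist_force: [-0.3, -0.1, -0.2]
grip_width: 0.0175
```

```bash
python3 - <<'E'
from h import *
save('scene','s16.png',(180,60,390,270),2.8)
save('top','t16.png',(220,130,310,230),5.5)
s=ctrl.get_state();print(s['ee_pos'],s['grip_width'],s['wrist_force'])
e=s['ee_pos'];print((proj('scene',e-[0,0,.131])-[180,60]+.5)*2.8,(proj('scene',e-[0,0,.040])-[180,60]+.5)*2.8)
E
```

```text
[ 0.59173337 -0.07649708  0.14235143] 0.01710828739156123 [ 0.94282474 -0.59168765 -0.2666813 ]
[147.36003755 495.78026346] [146.99098734 412.37033572]
```

View pics/s16.png

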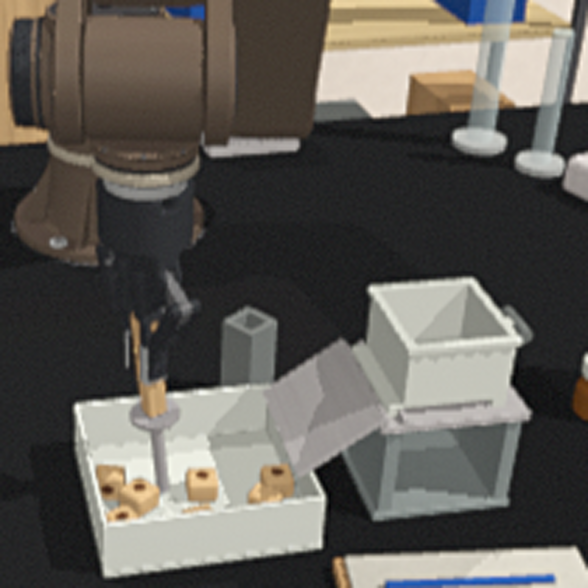

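Request:
drive_tool(targets="0 0 2 0 1.2; 0 0 5 0 1.2; 0 0 8 0 1.2; 0 0 11 0 1.2; -2 2 13 0 1.2; -4 4 13 0 1.2; -7 7 13 0 1.2; -9 9 13 0 1.2; -9 9 13 0 1.2; -9 9 13 0 1.2")

```text
clock: 44.25
ee_pos: [0.5036, 0.0143, 0.2726]
tool_rot: [3.141, -0.001, 0.307]
wrist_force: [0.2, 0.6, 0.2]
grip_width: 0.0173
```

```bash
python3 - <<'E'
from h import *
save('scene','s17.png',(210,60,330,220),3.7)
save('top','t17.png',(210,130,310,240),5.4)
s=ctrl.get_state();print(s['ee_pos'],s['grip_width'],s['wrist_force'])
e=s['ee_pos'];
for d in (.131,.046,.040): print(d,(proj('scene',e-[0,0,d])-[210,60]+.5)*3.7,(proj('top',e-[0,0,d])-[210,130]+.5)*5.4)
E
```

```text
[0.50413364 0.01356122 0.27220501] 0.016933291933743013 [-0.11504728  0.2462796  -0.16181286]
0.131 [183.71043649 412.69776153] [235.10716932 393.15957428]
0.046 [187.57165007 301.71269775] [230.34444996 388.98124672]
0.04 [187.85681149 293.51614022] [229.97959743 388.66116207]
```

View pics/s17.png

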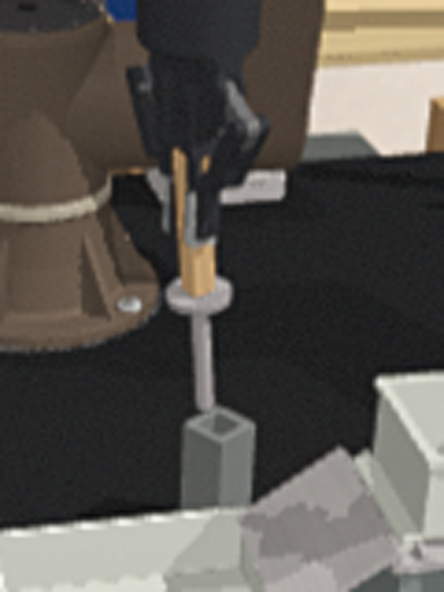

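View pics/t17.png

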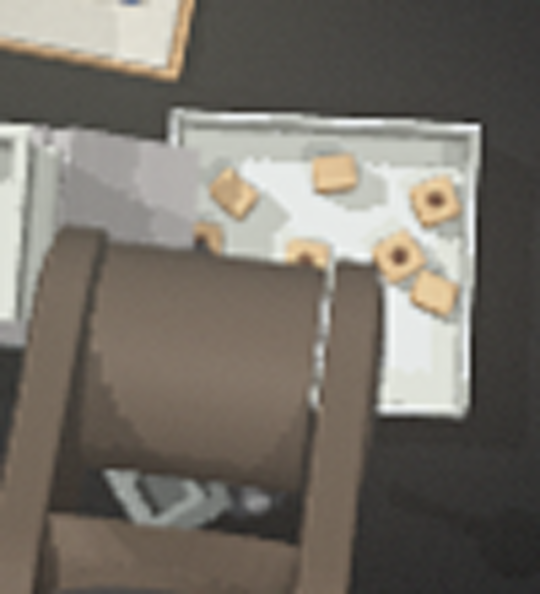

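```bash
python3 - <<'E'
from h import *
np.set_printoptions(precision=4,suppress=True)
q=lambda u,v:(210+u/3.7-.5,60+v/3.7-.5)
for u,v,z in ((205,407,.142),(203,317,.226),(199,300,.233),(220,425,.095)): print((u,v),ray('scene',q(u,v),z))
E
python3 -c "
import cv2
im=cv2.imread('pics/s17.png')
cv2.imwrite('pics/s17z.png',cv2.resize(im[270:450,140:290],None,fx=4,fy=4,interpolation=cv2.INTER_CUBIC))"
```

```text
(205, 407) [0.5009 0.0298 0.142 ]
(203, 317) [0.5278 0.0176 0.226 ]
(199, 300) [0.5167 0.0177 0.233 ]
(220, 425) [0.45   0.0576 0.095 ]
```

View pics/s17z.png

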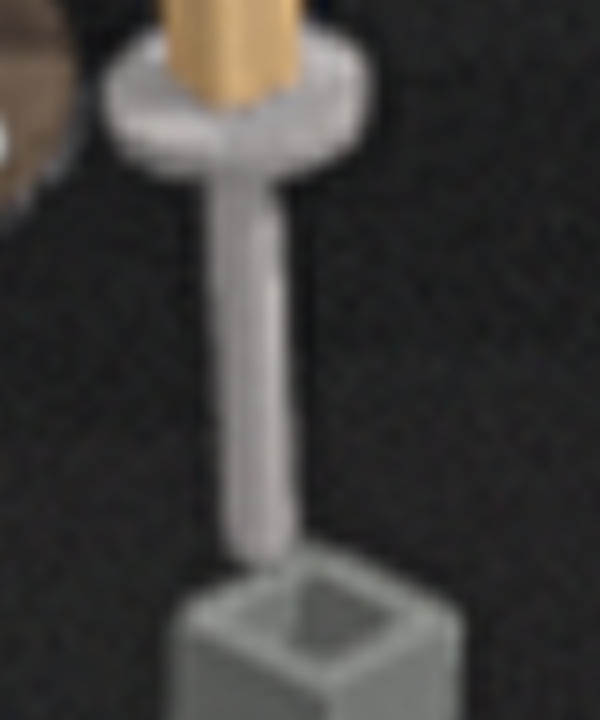

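Request:
drive_tool(targets="-2 1 0 0 1.2; -4 2 0 0 1.2; -5.2 3.1 0 0 1.2; -5.2 3.1 0 0 1.2; -5.2 3.1 -1 0 1.2; -5.2 3.1 -2.5 0 1.2; -5.2 3.1 -2.5 0 1.2; -5.2 3.1 -2.5 0 1.2; -5.2 3.1 -2.5 0 1.2; -5.2 3.1 -2.5 0 1.2")

```text
clock: 45.35
ee_pos: [0.4519, 0.0447, 0.2475]
tool_rot: [3.141, -0.001, 0.305]
wrist_force: [-0.1, -0.2, -0.4]
grip_width: 0.0168
```

```bash
python3 - <<'E'
from h import *
save('scene','s18.png',(240,130,300,210),8)
s=ctrl.get_state();print(s['ee_pos'],s['grip_width'],s['wrist_force'])
E
```

```text
[0.4517631  0.04475708 0.24743305] 0.017056275034060354 [-0.25118086  0.74848974 -0.64095558]
```

View pics/s18.png

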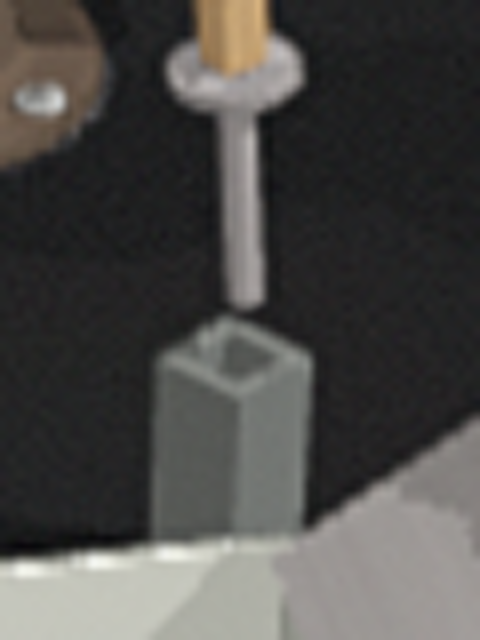

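Request:
drive_tool(targets="0 0 -1.5 0 1.2; 0 0 -3 0 1.2; 0 0 -4 0 1.2; 0 0 -5 0 1.2; 0 0 -6 0 1.2; 0 0 -6.5 0 1.2; 0 0 -6.5 0 1.2; 0 0 -6.5 0 1.2; 0 0 -6.5 0 1.2; 0 0 -6.5 0 1.2")

```text
clock: 46.4
ee_pos: [0.4517, 0.0448, 0.1824]
tool_rot: [3.141, -0.001, 0.306]
wrist_force: [-0.8, 0.1, -0.3]
grip_width: 0.0169
```

```bash
python3 - <<'E'
from h import *
save('scene','s19.png',(240,130,300,210),8)
s=ctrl.get_state();print(s['ee_pos'],s['grip_width'],s['wrist_force'],s['ft_torque'])
E
```

```text
[0.45163243 0.04482579 0.18236995] 0.0175159125403838 [ 0.17187188  0.22821348 -0.7653259 ] [-0.01242895  0.01098693  0.04524738]
```

View pics/s19.png

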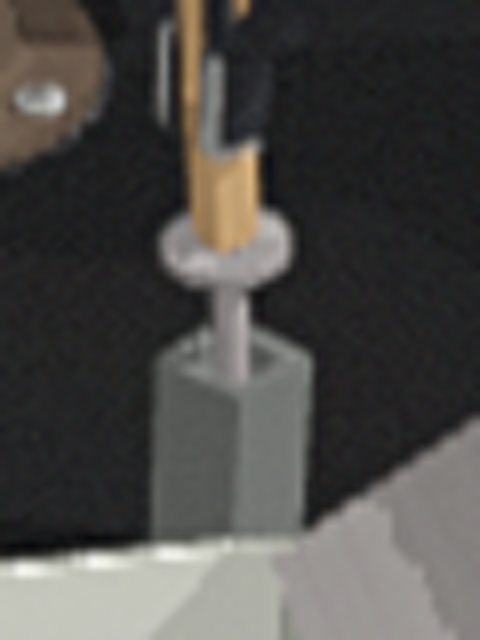

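Request:
drive_tool(targets="0 0.1 -1 0 1.2; 0 0.2 -2 0 1.2; 0 0.3 -3 0 1.2; 0 0.3 -3.5 0 1.2; 0 0.3 -3.8 0 1.2; 0 0.3 -3.8 0 1.2; 0 0.3 -3.8 0 1.2; 0 0.3 -3.8 0 1.2; 0 0.3 -3.8 0 1.2; 0 0.3 -3.8 0 1.2")

```text
clock: 47.45
ee_pos: [0.4516, 0.0478, 0.1443]
tool_rot: [3.141, -0.001, 0.306]
wrist_force: [-0.2, 0.3, -0.5]
grip_width: 0.0171
```

```bash
python3 - <<'E'
from h import *
save('scene','s20.png',(240,130,300,210),8)
s=ctrl.get_state();print(s['ee_pos'],s['grip_width'],s['wrist_force'],s['ft_torque'])
E
```

```text
[0.45155894 0.04781667 0.14423084] 0.0174069827065982 [ 0.61738995 -0.41386402 -1.66065882] [ 0.01373677 -0.03279832 -0.005598  ]
```

View pics/s20.png

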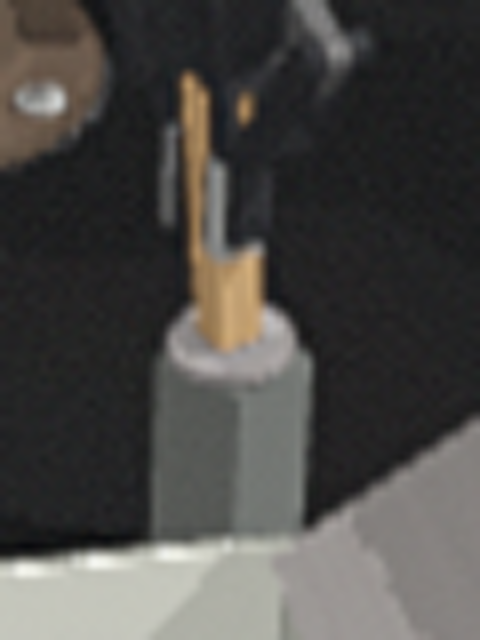

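Request:
drive_tool(targets="0 0 0 0 2.5; 0 0 0 0 4; 0 0 0 0 6; 0 0 0 0 6; 0 0 0 0 6; 0 0 3 0 6; 0 0 6 0 6; 0 0 9 0 6; 0 0 12 0 6; 0 0 14 0 6")

```text
clock: 48.5
ee_pos: [0.4517, 0.0478, 0.2861]
tool_rot: [3.141, -0.002, 0.306]
wrist_force: [-0.7, 0.4, -0.7]
grip_width: 0.06
```

Request:
drive_tool(targets="0 3 2 0 6; 0 7 2 0 6; 0 11 2 0 6; 0 16 2 0 6; 0 21 2 0 6; 0 26 2 0 6; 0 31 2 0 6; 0 35 2 0 6; 0 38 2 0 6; 0 38 2 0 6")

```text
clock: 49.5
ee_pos: [0.4508, 0.4308, 0.3031]
tool_rot: [-3.141, 0.001, 0.309]
wrist_force: [0.2, -0.6, -0.4]
grip_width: 0.06
```

```bash
python3 - <<'E'
from ov import *
im=ctrl.grab_frame('scene')
overlay('scene',0,'o21.png',(190,70,400,280),2.8,im)
save('top','t21.png',(150,130,310,240),4.8)
save('scene','s21.png')
s=ctrl.get_state();print(s['clock'],s['ee_pos'],s['wrist_force'])
for z in (.201,.101): print(ray('scene',(0,0),z)*0, (proj('scene',[.449,.0575,z])-[190,70]+.5)*2.8)
E
```

```text
49.65 [0.45136432 0.42731924 0.30379948] [-0.15415172  0.18898882  0.40628985]
[-0. -0.  0.] [226.92707336 195.14767109]
[-0. -0.  0.] [222.39419255 287.81983783]
```

View pics/o21.png

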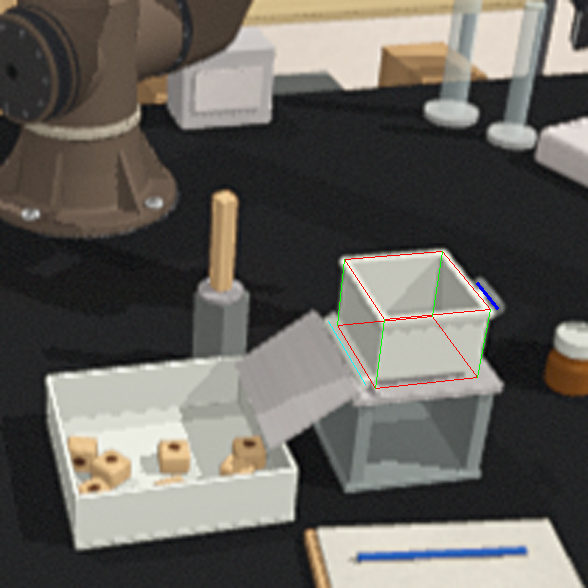

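View pics/t21.png

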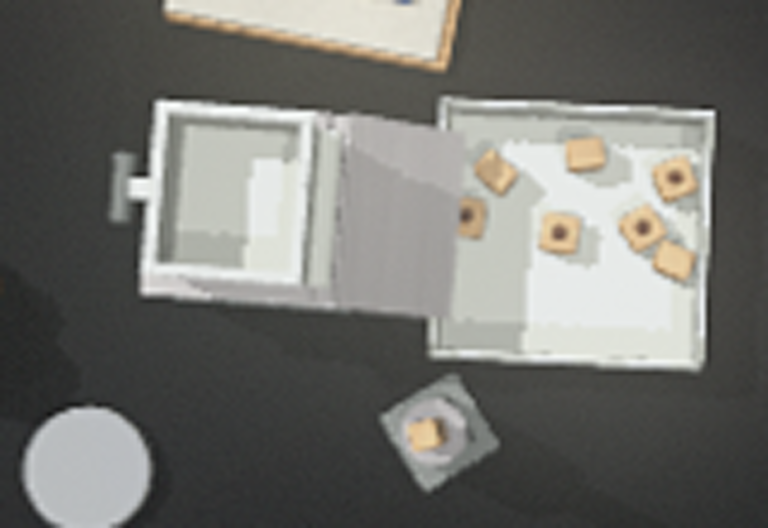

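View pics/s21.png

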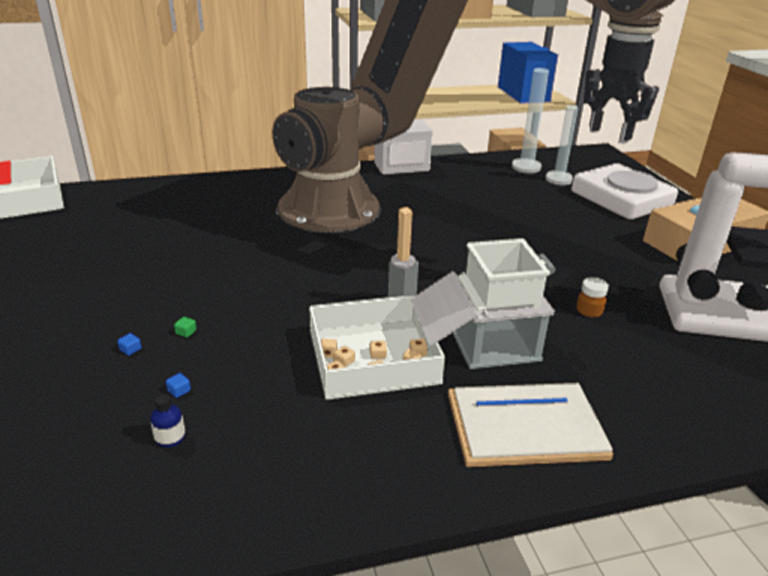

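```bash
python3 -c "
from rig import ctrl
print(ctrl.job_done())"
```

```text
the job is handed in; nothing more can be done
None
```

The job is done and handed in at about 50 s of simulated time. All seven beads (four from the bench, three already in the box) ended up in the tub.

- **Tipping:** I tipped the box by its handle to about 124° over the stop and turned it back. The model overlay put its foot at the stop throughout.
- **Stirring:** I made four wide turns with the rod, about 42 mm radius and its foot about 12 mm above the tub's underside. Two turns went each way.
- **Rod tilt:** The rod slipped to a tilt of about 0.1 rad in the grip during stirring. I allowed for that when putting it back in the holder.
- **Last checks:** The final pictures show:
  - seven beads in the tub, with one partly hidden under the chute end;
  - the box empty and upright on its ledge;
  - the rod upright in its holder;
  - the bottle, dish, jar and blue and green cubes in place, judged by eye only;
  - the gripper clear of everything.

No check failed or disagreed, and `job_done()` gave no verdict.

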